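# Lever open the walnut tin and scoop out a portion

### The arm

A 6-joint arm with a two-finger parallel gripper is mounted at the origin on the work surface. World frame = base frame: x ahead of the robot, y to its left, z up, the work surface at z = 0. Lengths are in m, angles in degrees, forces in N, time in s.
With the tool pointing down it reaches from about 0.25 to 0.775 m from the base axis. Payload 4 kg.
Tool frame: the origin (TCP) lies midway between the tips of the shut fingers; the grasp point (between the pads) lies 19 mm behind it; z points along the fingers, y is the line along which they close (so a half turn about z gives the same grasp; the last joint's range is limited). The gripper opens to 94 mm and grips with 3 to 60 N. Pads are 16 mm wide; open, the fingers measure 119 mm over their backs; the gripper's body (75 mm by 177 mm) begins 78 mm behind the grasp point.
Start: joints at [-74.318, 4.996, 78.535, -0, 96.463, -5.907], TCP at [0.202, -0.511, 0.183] pointing down, gripper open.
Joint ranges: [-177.83, 177.83], [-43.37, 116.18], [15.69, 146.23], [-61.86, 241.86], [9.47, 152.12], [-147.06, 147.06]. Speed limits (degrees/s): [159.86, 159.86, 180, 180, 180, 180].

### API

Orientations are given as [roll, pitch, yaw] about the fixed x, y, z axes, in that order (R = Rz(yaw) Ry(pitch) Rx(roll)).
In Python, from rig import bot gives the robot as it stands. The module is installed in compiled form; this text tells all that it offers.
- The arm moves only by the tool drive_tool, never from a script. Its argument "rows" is one flat list of numbers, 7 for each row, row after row: the opening, from 0 (shut) to 1 (fully open), then the shift along the tool's x, y, z normalised to -1 to 1, where 1 is 30 mm, then the turn, a rotation vector about the tool's x, y, z normalised to -1 to 1, where 1 is 0.1 rad. A call has 1 to 20 rows; each row shifts and turns the commanded pose from where the row before left it, along the tool's axes as they then stand; what a row does not reach is not made up. A row lasts 1/8 s, in which the tool goes at most 62.5 mm and 10.7 degrees, less where a joint would pass 70% of its speed; a pose out of reach is approached as far as the arm can. A call with a number of a shift or a turn outside -1 to 1 is refused whole. A call with a gripper value outside its range is refused whole. The fingers move at their own pace and stop on an object; the grip force is fixed at half the most. Time passes only in rows, so rows that do not move let the fingers close. It gives the time, the measured TCP pose, the force, the opening and the grip force at its end, in the units of the state.
- bot.read_state(): the state, without advancing time (a new reading comes with each control period).
- bot.snapshot(name): name is "side" or "top"; returns a dict with "frame" (420x560x3 uint8, red, green, blue), "z_map" (420x560 float32, m along the optical axis (not along the pixel's ray), 0 where there is no reading), "K" (3x3 intrinsics, pixels), "R" (3x3) and "t" (3): a world point X has camera coordinates R X + t. Camera axes: x right, y down, z forward; pixel columns grow to the right and rows downward; lengths in m; the calibration is good to about 2 mm. A picture is of the moment at which its call begins.
- bot.finish_job(): hands the job in; it is judged then, once.
Trained networks look in the newest picture that a camera, given by its name, has taken for a name from the list of things; names that differ only in an ending like _2 or _b are one class to them, and where a whole thing is asked for, a point or a joint stands for the part that bears it (a point fixed in the world has none). Each returns a list of dicts, best first, with "score" (0 to 1); they miss things now and then, are a little off and sometimes report something else, mostly with a low value. They report only what shows in the picture. A call takes as long as a camera call. They do not tell look-alikes from the thing itself.
- bot.look_for(camera, label): "extent" ([left, top, right, bottom] in pixels, round what is visible of it).
- bot.pinpoint(camera, label): "pixel" ([column, row] in pixels: a listed point, or the origin of a listed thing).
The state is a dict: "time": time; "qpos": joint angles; "qd": joint speeds; "joint_efforts": joint torques, N m; "tool_pos": TCP position; "orientation": TCP orientation; "contact_force": force on the tool from outside, world axes, zero at the start; "moment": the same for the moment, N m; "width": finger opening in m; "grasp_force": force on a finger pad.
Only numpy, scipy, OpenCV 4.12 (cv2) and the standard library are available. Lean on these libraries where they do the work, as an engineer would, in place of code of your own. Each camera call takes 0.05 s, during which the arm holds its last target. There are 200 camera calls.

### The job

The lid of the red walnut tin is stuck tight: lever it up with the palette knife, blade in the slot under the lid's front edge and the gripper itself kept off the lid until it has come up, swing the lid right back past upright and lay the knife down flat on the worktop. Then take the scoop, scoop up at least three walnuts together in one go and tip them into the blue bowl; never touch the walnuts with the gripper and spill none on the worktop. Finally stand the scoop upright on the worktop, and leave the tin open and the bowl and the other things where they are.

Things in the scene. Friction and masses are not known exactly. Their poses are not given: they have to be found in the camera images.
- tin: red steel storage tin, fixed to the worktop, 190 (x) x 132 (y) x 72 mm high without the lid, walls and floor 3 mm thick, open inside 184 x 126 x 69 mm. Origin: centre of its underside; x points from the front (slot) to the hinge, y to the left seen from the front, z up
- tin_slot (a point): middle of the slot in the top of the tin's front wall, on the wall's outer face, 68 mm above the worktop: an opening 74 mm wide (along tin y) and 8 mm high, between the notched wall top (64 mm) and the underside of the closed lid (72 mm), leading straight into the tin along tin +x. A bright steel strip on the lid lies right above it
- lid (a joint): angle of the tin's lid, a flat red plate 190 x 132 x 4 mm lying on the tin's rim flush with its walls: 0 shut, pi/2 upright, 1.95 stop, leaning back beyond the tin. The hinge is stiff: raising the shut lid takes about 2.5 N upward at its front edge, and the lid stays where it is left
- lid_hinge (a point): middle of the lid's hinge line: top of the tin's rear wall, 72 mm above the worktop, hinge line along tin y. The lid's underside lies in the plane through it
- lid_edge (a point): middle of the lid's front edge on its underside, 190 mm from the hinge; moves with the lid
- knife: palette knife, 200 mm long, 0.11 kg, lying flat. Origin: underside of the handle, where handle and blade meet; x towards the blade's tip, z up. Black handle x -95 to -5 mm, 22 mm wide (y), 22 mm thick (z 0 to 22). Straight stiff steel blade to x = 105 mm, 26 mm wide, 2 mm thick, at z = 10 to 12 mm; its last 13 mm is the rounded tip, look only: the solid blade ends square at x = 92 mm
- knife_grip (a point): on the knife's handle, 30 mm behind the origin, mid thickness: a good place to grip across the 22 mm width
- knife_tip (a point): end of the solid blade, mid thickness, 92 mm ahead of the knife's origin and 122 mm ahead of knife_grip
- scoop: aluminium scoop standing on its flat bottom, 0.15 kg. Origin: underside of the bottom's centre; x towards the open front lip, z up. Tray 82 mm long (x -41 to 41), 114 mm wide, bottom and walls 2 mm thick, side and rear walls 28 mm high, the side walls ending 14 mm short of the lip, open in front. Its handle leans back from the rear wall
- scoop_grip (a point): on the handle's axis, 24 mm below its upper end, at (-92, 0, 86) mm from the scoop's origin: a good place to grip across the handle's 16 mm width (y); it is 14 mm thick. The straight handle rises from (-43, 0, 16) mm along (-0.574, 0, 0.819) in the scoop's frame, 55 degrees steep, 109 mm long, its black grip the last 85 mm
- scoop_lip (a point): middle of the scoop's front lip, on the underside of the bottom, 41 mm ahead of the origin
- bowl: blue ceramic bowl, 170 mm across the rim, 68 mm high, wall 5 mm, 0.45 kg, loose. Origin: centre of its underside, z up
- walnut0: walnut in its shell, about 34 mm across, 14 g, one of six lying in one layer in the rear half of the tin. Origin: its centre; its axes mean nothing. It rolls and slips easily
- walnut1: walnut in its shell, about 34 mm across, 14 g, one of six lying in one layer in the rear half of the tin. Origin: its centre; its axes mean nothing. It rolls and slips easily
- walnut2: walnut in its shell, about 34 mm across, 14 g, one of six lying in one layer in the rear half of the tin. Origin: its centre; its axes mean nothing. It rolls and slips easily
- walnut3: walnut in its shell, about 34 mm across, 14 g, one of six lying in one layer in the rear half of the tin. Origin: its centre; its axes mean nothing. It rolls and slips easily
- walnut4: walnut in its shell, about 34 mm across, 14 g, one of six lying in one layer in the rear half of the tin. Origin: its centre; its axes mean nothing. It rolls and slips easily
- walnut5: walnut in its shell, about 34 mm across, 14 g, one of six lying in one layer in the rear half of the tin. Origin: its centre; its axes mean nothing. It rolls and slips easily
- mug: white mug, 80 mm across, 90 mm high, with a handle; origin: centre of its underside. A bystander
- oil_bottle: green oil bottle, 62 mm across, 240 mm high; origin: centre of its underside. A bystander
- pepper_mill: dark wooden pepper mill, 56 mm across, 160 mm high; origin: centre of its underside. A bystander
- spice_jar: amber spice jar, 60 mm across, 100 mm high; origin: centre of its underside. A bystander
Things that resemble listed ones, but are neither listed nor needed, are in the scene too. Of the things like the knife, leave any that is orange; of the rest the larger one is meant.

How it is judged:
By the outcome, as a careful person would: the job done as asked, in the order asked, and still so for the second after the job is handed in, with the robot touching nothing.
It also fails if it takes over 72 s, if anything falls off the work surface, if the arm or the gripper's body presses on something with over 40 N, if the wrist force passes 120 N, or if a joint passes its speed limit or range.

## Working session

There is one attempt and no reset: what is moved stays moved. The work goes in short steps, Python scripts to look and compute and a tool call to move; the robot and the scene stay as the last step left them, time stands still between calls to the robot, and variables do not carry over. Pictures are saved under pics/ and viewed, at most 10 in all, crops included, and the job is handed in when it is done.

Besides the shell and the picture viewer there is one more tool, called after ">>>" as name(argument=value, ...) on one line, values as JSON. drive_tool: Moves the arm, as the interface text tells. Its arguments: {"type":"object","properties":{"rows":{"type":"array"}},"required":["rows"]}

```bash
mkdir -p pics; ls; cat > h.py <<'E'
import numpy as np, cv2
from rig import bot
from scipy.spatial.transform import Rotation as Ro
def snap(c,fn=None,crop=None,s=1):
    d=bot.snapshot(c)
    if fn:
        im=d["frame"][...,::-1]
        if crop: im=im[crop[1]:crop[3],crop[0]:crop[2]]
        cv2.imwrite("pics/"+fn,cv2.resize(im,None,fx=s,fy=s,interpolation=cv2.INTER_CUBIC))
    return d
def ray(d,p):
    K,R,t=[np.array(d[k],float) for k in("K","R","t")]
    v=R.T@np.linalg.solve(K,[p[0],p[1],1.]); return -R.T@t, v
def at_z(d,p,z):
    o,v=ray(d,p); return o+v*(z-o[2])/v[2]
def at_depth(d,p):
    o,v=ray(d,p); return o+v*d["z_map"][int(round(p[1])),int(round(p[0]))]
def proj(d,X):
    c=np.array(d["R"])@np.array(X)+np.array(d["t"]); q=np.array(d["K"])@c; return q[:2]/q[2]
def tri(d1,p1,d2,p2):
    o1,v1=ray(d1,p1);o2,v2=ray(d2,p2)
    A=np.array([v1,-v2]).T; s=np.linalg.lstsq(A,o2-o1,rcond=None)[0]
    a=o1+v1*s[0];b=o2+v2*s[1]; return (a+b)/2,np.linalg.norm(a-b)
E
python3 - <<'E'
from h import *
np.set_printoptions(precision=4,suppress=True)
T=snap("top","top1.png");S=snap("side","side1.png")
import os
for c,d in(("top",T),("side",S)):
    o,v=ray(d,[280,210]);print(c,o,v,d["K"][0][0])
for n in["tin","tin_slot","lid_hinge","lid_edge","knife","knife_grip","knife_tip","scoop","scoop_grip","scoop_lip","bowl","mug","oil_bottle","pepper_mill","spice_jar"]:
    for c,d in(("top",T),("side",S)):
        for r in bot.pinpoint(c,n)[:3]:
            print(n,c,round(r["score"],2),np.round(r["pixel"],1),at_depth(d,r["pixel"]))
print(bot.read_state())
E
```

```text
pics
top [ 0.4023 -0.0091  1.0721] [ 0.1082 -0.001  -0.9942] 392.68530517331
side [-0.1079 -0.9241  0.7195] [ 0.4694  0.7328 -0.493 ] 407.29127801706164
tin top 0.88 [290.6 179.6] [ 0.5885 -0.0382  0.0788]
tin side 0.57 [318.3 231.1] [ 0.199  -0.5437  0.4079]
tin_slot top 0.72 [286.4 209.8] [ 0.5111 -0.0265  0.0759]
tin_slot top 0.55 [430.  242.5] [ 0.4251 -0.4112  0.0192]
lid_hinge top 0.89 [293.7 140.6] [ 0.6911 -0.0476  0.0777]
lid_hinge side 0.76 [343.3 204.4] [ 0.6966 -0.0543  0.0722]
lid_edge top 0.62 [284. 215.] [ 0.5033 -0.0208  0.0191]
lid_edge top 0.58 [425.2 198.7] [ 0.5445 -0.4064  0.0123]
knife top 0.86 [373.6 252.1] [ 0.4012 -0.2603  0.014 ]
knife top 0.77 [427.4 231.8] [ 0.454  -0.4068  0.0159]
knife top 0.63 [346.  126.6] [ 0.7317 -0.1867  0.0635]
knife side 0.92 [253.7 338.1] [ 0.1874 -0.3364  0.021 ]
knife side 0.68 [307.1 291. ] [ 0.3903 -0.2655  0.006 ]
knife side 0.66 [366.1 319.1] [ 0.4492 -0.4249 -0.0001]
knife_grip top 0.63 [410.9 332.9] [ 0.1883 -0.3515  0.0138]
knife_grip top 0.59 [369.5 258. ] [ 0.3855 -0.2488  0.0139]
knife_grip top 0.57 [430.3 244.5] [ 0.
[... 1557 characters left out ...]
9] [ 0.5059 -0.0262  0.0739]
spice_jar top 0.45 [291.3 140.9] [ 0.6909 -0.0414  0.076 ]
spice_jar side 0.5 [272.9 179.1] [0.6546 0.3105 0.0378]
spice_jar side 0.47 [370.8 250.5] [ 0.6625 -0.224  -0.0011]
{'time': 1.6, 'qpos': array([-74.3196,   4.9985,  78.5338,  -0.0018,  96.4636,  -5.9068]), 'qd': array([-0.027 , -0.0131,  0.0187,  0.1916, -0.0084, -0.007 ]), 'joint_efforts': array([ -0.0013, -34.0025, -30.2595,   0.0717,   0.0236,  -0.    ]), 'tool_pos': array([ 0.2023, -0.5115,  0.1834]), 'orientation': array([179.9961,   0.0022,  21.5869]), 'contact_force': array([-0.3633,  1.1881, -0.0639]), 'moment': array([ 0.0134,  0.0358, -0.0089]), 'grasp_force': 0.0, 'width': 0.09390255167165604}
```

View pics/top1.png

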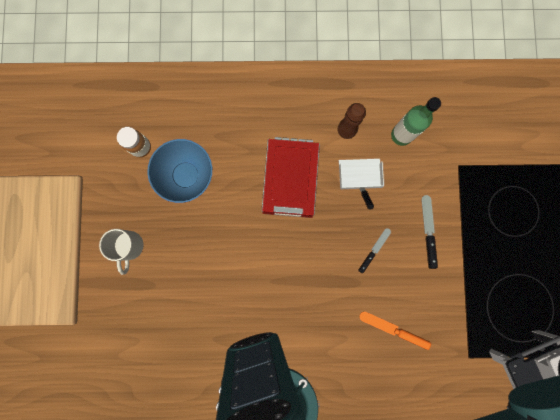

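View pics/side1.png

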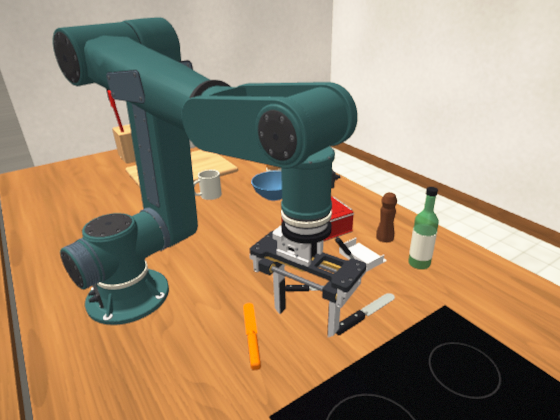

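Top view: the knife candidates are the big black one (430,232), a small black one (375,250) and the orange one (395,330). By the description the large black one is meant. The red tin is at (290,178) with its slot strip at (288,211), scoop at (361,174) with its handle toward the robot, blue bowl at (180,170), mug at (122,245). Next I refine the poses by segmentation and check the knife choice in a crop.

```bash
cat >> h.py <<'E'
def cloud(d,box=None):
    K,R,t=[np.array(d[k],float) for k in("K","R","t")]
    z=d["z_map"]; v,u=np.mgrid[0:z.shape[0],0:z.shape[1]]
    c=np.stack([(u-K[0,2])/K[0,0]*z,(v-K[1,2])/K[1,1]*z,z],-1)
    return (c-t)@R, z>0
E
python3 - <<'E'
from h import *
np.set_printoptions(precision=4,suppress=True)
T=snap("top");S=snap("side")
im=T["frame"]; cv2.imwrite("pics/crop1.png",cv2.resize(im[100:290,230:470,::-1],None,fx=3.3,fy=3.15,interpolation=cv2.INTER_CUBIC))
def rect(name,d,m,z):
    v,u=np.nonzero(m); P=np.array([at_z(d,(a,b),z)[:2] for a,b in zip(u,v)])
    r=cv2.minAreaRect((P*1000).astype(np.float32)); print(name,len(P),r, "mean",P.mean(0)); print(cv2.boxPoints(r))
P,ok=cloud(T); hsv=cv2.cvtColor(im,cv2.COLOR_RGB2HSV); H,Sa,V=[hsv[...,i].astype(int) for i in range(3)]
u=np.arange(560)[None]+0*H; v=np.arange(420)[:,None]+0*H
red=((H<8)|(H>172))&(Sa>180)&(V>90)&(u>250)&(u<330)&(v>125)&(v<225)
tm=(P[...,2]>0.06)&(u>250)&(u<330)&(v>125)&(v<225)
rect("tinred",T,red,.076); rect("tindepth",T,tm,.076)
print("tin top z",np.median(P[...,2][tm]))
kb=(u>415)&(u<445)&(v>185)&(v<280)
gray=(Sa<60)&(V>110)&kb; blk=(V<70)&kb
rect("blade",T,gray,.011); rect("handle",T,blk,.022)
kz=kb&(P[...,2]>0.006); print("knife z",np.percentile(P[...,2][blk],[10,50,90]),np.percentile(P[...,2][gray],[10,50,90]))
sb=(u>335)&(u<390)&(v>152)&(v<193)
rect("scoop",T,sb&(Sa<70)&(V>110),.02)
hb=(u>355)&(u<380)&(v>185)&(v<215)&(V<70); Q=P[hb]; print("scoop handle",len(Q),Q[Q[:,2].argsort()][::max(1,len(Q)//12)])
bl=(H>95)&(H<120)&(Sa>120)&(u>140)&(u<220)&(v>130)&(v<210)
Q=P[bl]; print("bowl",Q[:,2].max()); vv,uu=np.nonzero(bl); c,r=cv2.minEnclosingCircle(np.array([at_z(T,(a,b),.068)[:2] for a,b in zip(uu,vv)]).astype(np.float32)); print("bowl rim",c,r)
E
```

```text
tinred 3408 ((594.48486328125, -38.30475616455078), (128.45875549316406, 194.587158203125), 84.60646057128906) mean [ 0.5999 -0.0386]
[[ 491.5847  -93.1046]
 [ 685.3104 -111.395 ]
 [ 697.385    16.495 ]
 [ 503.6594   34.7855]]
tindepth 3965 ((611.1583251953125, -38.64983367919922), (185.75927734375, 221.44000244140625), 85.99740600585938) mean [ 0.5983 -0.0379]
[[ 494.2252 -123.5745]
 [ 715.1251 -139.0314]
 [ 728.0914   46.2748]
 [ 507.1915   61.7317]]
tin top z 0.07727093943352621
blade 364 ((465.11810302734375, -412.72418212890625), (179.854248046875, 25.702268600463867), 2.8079493045806885) mean [ 0.4993 -0.411 ]
[[ 374.6694 -404.2939]
 [ 375.9285 -429.9653]
 [ 555.5668 -421.1545]
 [ 554.3077 -395.4831]]
handle 266 ((400.0523986816406, -412.1781311035156), (86.14637756347656, 23.12735366821289), 3.252819538116455) mean [ 0.4007 -0.4119]
[[ 356.3925 -403.0771]
 [ 357.7048 -426.1672]
 [ 443.7123 -421.2791]
 [ 442.4    -398.189 ]]
knife z [0.0148 0.0208 0.0243] [0.0102 0.0126 0.0152]
scoop 1267 ((614.5831909179688, -231.81155395507812), (119.62885284423828, 80.11695861816406), 89.42493438720703) mean [ 0.6146 -0.2314]
[[ 573.9264 -291.2209]
 [ 654.0393 -292.025 ]
 [ 655.24   -172.4022]
 [ 575.1271 -171.5981]]
scoop handle 117 [[ 0.567  -0.2358  0.0322]
 [ 0.5586 -0.2287  0.0518]
 [ 0.5547 -0.2374  0.0597]
 [ 0.5491 -0.2287  0.0629]
 [ 0.5373 -0.2263  0.0723]
 [ 0.5417 -0.2382  0.0773]
 [ 0.528  -0.2261  0.0841]
 [ 0.53   -0.2277  0.0885]
 [ 0.5269 -0.2267  0.0929]
 [ 0.5208 -0.2273  0.1005]
 [ 0.5178 -0.2415  0.1034]
 [ 0.515  -0.2408  0.1058]
 [ 0.515  -0.2331  0.1073]]
bowl 1.0721175476190388
bowl rim (0.618604838848114, 0.2488480508327484) 0.08048688620328903
```

View pics/crop1.png

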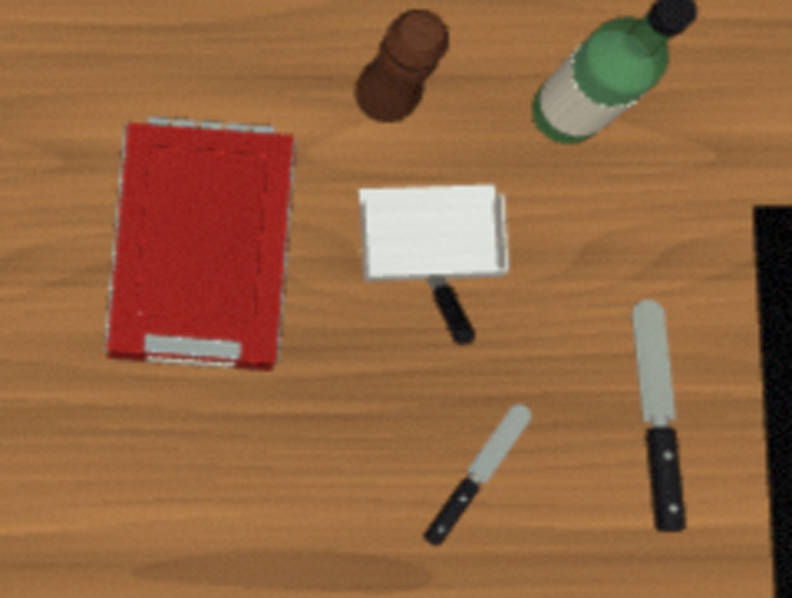

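The crop confirms it: the large black-handled knife is the one on the right (handle 665,478, blade 655,360 in the crop). The smaller one at (480,475) is a look-alike. Now a motion helper and the knife grasp plan.

```bash
cat >> h.py <<'E'
def RT(tilt,yaw): return Ro.from_euler("xyz",[180,-tilt,yaw],degrees=True)   # tool z = (sin tilt, 0, -cos tilt) turned by yaw
def cur():
    s=bot.read_state(); return Ro.from_euler("xyz",s["orientation"],degrees=True),np.array(s["tool_pos"])
def plan(wps,start=None,vmax=.9):
    """wps: list of (R,p[,N]); prints identical rows (screw motion) per waypoint, chained with rounding"""
    R,p=start or cur()
    for w in wps:
        Rt,pt=w[0],np.array(w[1]); rv=(R.inv()*Rt).as_rotvec(); d=R.inv().apply(pt-p)
        N=w[2] if len(w)>2 else max(1,int(np.ceil(max(np.abs(d).max()/.03,np.abs(rv).max()/.1)/vmax)))
        st=Ro.from_rotvec(rv/N); M=sum((st**k).as_matrix() for k in range(N)); dd=np.linalg.solve(M,d)
        row=np.round(np.r_[dd/.03,rv/N/.1],2)
        for k in range(N): p=p+R.apply(row[:3]*.03); R=R*Ro.from_rotvec(row[3:]*.1)
        print(N,"x",row.tolist(),"-> ",np.round(p,4),"max",np.abs(row).max())
    return R,p
E
python3 - <<'E'
from h import *
np.set_printoptions(precision=4,suppress=True)
T=snap("top"); im=T["frame"]; hsv=cv2.cvtColor(im,cv2.COLOR_RGB2HSV).astype(int)
for nm,m0,z,r0,r1 in(("blade",(hsv[...,1]<60)&(hsv[...,2]>110),.012,199,226),("handle",hsv[...,2]<70,.022,236,268)):
    L=[]
    for v in range(r0,r1):
        u=np.nonzero(m0[v,415:445])[0]+415
        if len(u)>4: L.append(at_z(T,((u.min()+u.max())/2,v),z)[:2])
    L=np.array(L); k=np.polyfit(L[:,0],L[:,1],1); print(nm,L.mean(0),np.degrees(np.arctan(k[0])),np.polyval(k,.42))
R=RT(35,2.5)
plan([(R,[.421,-.411,.11]),(R,[.421,-.411,.0085])])
E
```

```text
blade [ 0.5081 -0.4101] 3.1063856979470934 -0.414918413285279
handle [ 0.4011 -0.4122] 2.7210943086851533 -0.4113079556930992
9 x [0.78, -0.19, 0.5, -0.11, 0.67, 0.36] ->  [ 0.4196 -0.4109  0.1099] max 0.78
4 x [-0.47, 0.0, 0.7, -0.0, 0.01, -0.0] ->  [ 0.4214 -0.4106  0.0088] max 0.7
```

>>> drive_tool(rows=[1,0.78,-0.19,0.5,-0.11,0.67,0.36,1,0.78,-0.19,0.5,-0.11,0.67,0.36,1,0.78,-0.19,0.5,-0.11,0.67,0.36,1,0.78,-0.19,0.5,-0.11,0.67,0.36,1,0.78,-0.19,0.5,-0.11,0.67,0.36,1,0.78,-0.19,0.5,-0.11,0.67,0.36,1,0.78,-0.19,0.5,-0.11,0.67,0.36,1,0.78,-0.19,0.5,-0.11,0.67,0.36,1,0.78,-0.19,0.5,-0.11,0.67,0.36,1,0,0,0,0,0,0])

```text
time: 3.0
tool_pos: [0.4193, -0.4095, 0.1086]
orientation: [-179.7, -34.8, 2.4]
contact_force: [-0.8, 0.1, 1.0]
width: 0.0936
grasp_force: 0.0
```

```bash
python3 - <<'E'
from h import *
s=bot.read_state();print(s["tool_pos"],s["orientation"],s["qpos"],s["time"])
R=RT(35,2.7);plan([(R,[.4215,-.411,.0085],5)])
E
```

```text
[ 0.41927843 -0.40949149  0.10862464] [-179.6895386   -34.7640197     2.38469247] [-70.71844601  -1.18749136 101.27433775  35.02513266  72.42603858
   8.15405928] 3.0
5 x [-0.37, 0.01, 0.56, -0.0, 0.01, -0.01] ->  [ 0.4218 -0.4105  0.008 ] max 0.56
```

>>> drive_tool(rows=[1,-0.37,0.01,0.56,0,0,0,1,-0.37,0.01,0.56,0,0,0,1,-0.37,0.01,0.56,0,0,0,1,-0.37,0.01,0.56,0,0,0,1,-0.37,0.01,0.54,0,0,0,1,0,0,0,0,0,0,0,0,0,0,0,0,0,0,0,0,0,0,0,0,0,0,0,0,0,0,0,0,0,0,0,0,0,0,0,0,0,0,0,0,0,0])

```text
validation failed for argument at $.ro...
```

>>> drive_tool(rows=[1,-0.37,0.01,0.56,0,0,0,1,-0.37,0.01,0.56,0,0,0,1,-0.37,0.01,0.56,0,0,0,1,-0.37,0.01,0.56,0,0,0,1,-0.37,0.01,0.54,0,0,0,1,0,0,0,0,0,0,0,0,0,0,0,0,0,0,0,0,0,0,0,0,0,0,0,0,0,0,0,0,0,0,0,0,0,0,0])

```text
validation failed for argument at $.ro...
```

>>> drive_tool(rows=[1,-0.37,0.01,0.56,0,0,0,1,-0.37,0.01,0.56,0,0,0,1,-0.37,0.01,0.56,0,0,0,1,-0.37,0.01,0.56,0,0,0,1,-0.37,0.01,0.54,0,0,0,1,0,0,0,0,0,0,0,0,0,0,0,0,0,0,0,0,0,0,0,0,0,0,0,0,0,0,0,0,0,0,0,0,0,0,0,0,0,0,0,0,0])

```text
time: 4.38
tool_pos: [0.4218, -0.4121, 0.01]
orientation: [-179.9, -34.9, 2.4]
contact_force: [0.1, -1.2, -0.4]
width: 0.0473
grasp_force: 0.0
```

>>> drive_tool(rows=[0,0,0,0,0,0,0,0,0,0,0,0,0,0,0,0,0,0,0,0,0,0,0,0,0,0,0,0,0,0,0,0,0,0,0,0,0.29,0,-0.41,0,0,0,0,0.57,0,-0.82,0,0,0,0,0.57,0,-0.82,0,0,0,0,0.57,0,-0.82,0,0,0,0,0,0,0,0,0,0])

```text
time: 5.62
tool_pos: [0.4227, -0.4144, 0.119]
orientation: [179.6, -35.0, 2.7]
contact_force: [-0.6, 0.7, 0.0]
width: 0.0007
grasp_force: 0.0
```

```bash
python3 - <<'E'
from h import *
np.set_printoptions(precision=4,suppress=True)
S=snap("side","side2.png",(180,180,460,390),2.8);T=snap("top")
s=bot.read_state();print(s["tool_pos"],s["orientation"],s["width"],s["grasp_force"])
for n in["knife_grip","knife","knife_tip"]:
    for c,d in(("top",T),("side",S)):
        for r in bot.pinpoint(c,n)[:3]: print(n,c,round(r["score"],2),np.round(r["pixel"],1),at_depth(d,r["pixel"]))
E
```

```text
[ 0.4216 -0.4121  0.1145] [-179.8564  -34.827     2.4047] 0.0004816855166426638 0.0
knife_grip top 0.89 [410.8 332.6] [ 0.1898 -0.3501  0.0175]
knife_grip top 0.78 [369.4 256.9] [ 0.3885 -0.248   0.0168]
knife_grip top 0.63 [429.4 243.2] [ 0.4232 -0.4089  0.0206]
knife_grip side 0.88 [252.2 344.7] [ 0.1734 -0.3544  0.0253]
knife_grip side 0.83 [359.1 317.2] [ 0.4257 -0.4236  0.0184]
knife_grip side 0.63 [302.5 287.3] [ 0.383  -0.2549  0.0149]
knife top 0.93 [395.  329.5] [ 0.1978 -0.3096  0.0149]
knife top 0.77 [375.1 250.4] [ 0.4057 -0.2657  0.0089]
knife top 0.71 [426.6 234.2] [ 0.4477 -0.4059  0.0118]
knife side 0.95 [364.7 316.6] [ 0.4513 -0.4178  0.0012]
knife side 0.74 [252.2 339.5] [ 0.1811 -0.341   0.0246]
knife side 0.73 [306.8 291.4] [ 0.3918 -0.2622  0.0016]
knife_tip top 0.92 [425.8 198. ] [ 0.5468 -0.4091  0.0097]
knife_tip top 0.72 [366.6 315.9] [ 0.2332 -0.2366  0.0119]
knife_tip top 0.57 [139.2 148.4] [0.678  0.3565 0.0647]
knife_tip side 0.64 [248.6 305. ] [ 0.2351 -0.229   0.0133]
knife_tip side 0.61 [340.5 287.4] [ 0.4779 -0.2979 -0.0029]
knife_tip side 0.6 [390.7 297.4] [ 0.5457 -0.4126  0.0097]
```

View pics/side2.png

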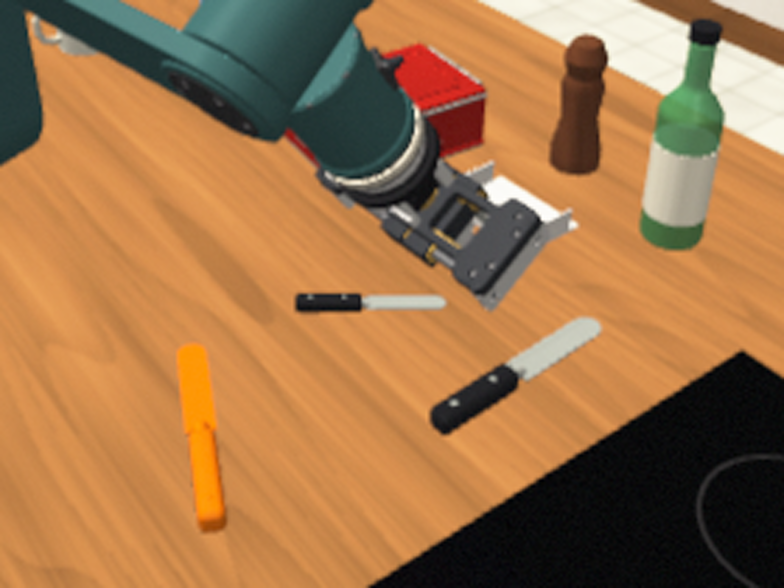

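The fingers shut empty. The knife is still on the worktop at (475,395)–(560,345) in the crop: the tilted fingers caught only the top of the handle. I'll retry lower and steeper.

```bash
cat > kn.py <<'E'
from h import *
np.set_printoptions(precision=4,suppress=True)
def knife():
    T=snap("top"); im=T["frame"]; hsv=cv2.cvtColor(im,cv2.COLOR_RGB2HSV).astype(int)
    for nm,m0,z in(("blade",(hsv[...,1]<60)&(hsv[...,2]>110),.012),("handle",hsv[...,2]<70,.022)):
        m=np.zeros(m0.shape,bool); m[190:275,412:448]=m0[190:275,412:448]
        n,l,st,_=cv2.connectedComponentsWithStats(m.astype(np.uint8)); i=1+st[1:,4].argmax()
        v,u=np.nonzero(l==i); P=np.array([at_z(T,(a,b),z)[:2] for a,b in zip(u,v)])
        x=P-P.mean(0); w,V=np.linalg.eigh(x.T@x); a=V[:,1]*np.sign(V[0,1]); q=x@a
        print(nm,len(P),"mid",P.mean(0)+a*(q.max()+q.min())/2,"len",np.ptp(q),"yaw",np.degrees(np.arctan2(a[1],a[0])))
E
python3 - <<'E'
from kn import *
knife()
R=RT(10,2.7)
plan([(R,[.423,-.4105,.06]),(R,[.423,-.4105,.003],4)])
E
```

```text
blade 360 mid [ 0.5014 -0.4104] len 0.10700527779138067 yaw 2.935866812912786
handle 241 mid [ 0.4015 -0.4115] len 0.08258862442984481 yaw 1.2682756287357562
5 x [-0.14, -0.01, 0.33, -0.0, -0.87, -0.01] ->  [ 0.4232 -0.4101  0.0603] max 0.87
4 x [-0.08, 0.0, 0.47, -0.01, 0.0, 0.0] ->  [ 0.4235 -0.41    0.0031] max 0.47
```

>>> drive_tool(rows=[1,-0.14,-0.01,0.33,0,-0.87,0,1,-0.14,-0.01,0.33,0,-0.87,0,1,-0.14,-0.01,0.33,0,-0.87,0,1,-0.14,-0.01,0.33,0,-0.87,0,1,-0.14,-0.01,0.33,0,-0.87,0,1,0,0,0,0,0,0,1,0,0,0,0,0,0,1,-0.08,0,0.47,0,0,0,1,-0.08,0,0.47,0,0,0,1,-0.08,0,0.47,0,0,0,1,-0.08,0,0.4,0,0,0,1,0,0,0,0,0,0])

```text
time: 7.58
tool_pos: [0.4226, -0.4094, 0.0043]
orientation: [-179.7, -9.8, 2.4]
contact_force: [0.6, 0.6, -0.1]
width: 0.0938
grasp_force: 0.0
```

```bash
python3 - <<'E'
from h import *
for i in range(4):
    s=bot.read_state();print(s["tool_pos"],s["orientation"],s["contact_force"],s["width"]); snap("top")
E
```

```text
[ 0.42256113 -0.4093845   0.00428853] [-179.6892059    -9.82903296    2.41585746] [ 0.60704944  0.58744477 -0.08322087] 0.09378918166047309
[ 0.42309812 -0.4100943   0.00542239] [-179.78798908   -9.891151      2.43617506] [ 0.4512563  -0.43583578  0.68245023] 0.09370561205054913
[ 0.42347815 -0.4105725   0.00621139] [-179.85792766   -9.93959045    2.44629549] [0.10888701 0.71068645 0.53612194] 0.09419557465069946
[ 0.42368048 -0.41083772  0.00670262] [-179.90199985   -9.96415921    2.4557926 ] [0.68521767 0.23525587 0.48815786] 0.09403546159189687
```

>>> drive_tool(rows=[1,0,0,0.14,0,0,0,1,0,0,0,0,0,0,0,0,0,0,0,0,0,0,0,0,0,0,0,0,0,0,0,0,0,0,0,0,0,0,0,0,0,0,0,0,0,0,0,0,0,0,0,0,0,0,0,0,0,0,0,0,0,0,0,0,0,0,0,0,0,0])

```text
time: 9.02
tool_pos: [0.4241, -0.4105, 0.0021]
orientation: [-179.9, -9.9, 2.4]
contact_force: [-0.4, -0.4, 0.2]
width: 0.0173
grasp_force: 0.0
```

```bash
python3 - <<'E'
from kn import *
s=bot.read_state();print(s["tool_pos"],s["width"],s["grasp_force"])
S=snap("side");T=snap("top")
a=cv2.resize(S["frame"][230:370,290:430,::-1],(560,560),interpolation=cv2.INTER_CUBIC);b=cv2.resize(T["frame"][180:290,390:445,::-1],(240,560))
cv2.imwrite("pics/k3.png",np.hstack([a,b]))
s=bot.read_state();print(s["tool_pos"],s["width"],s["grasp_force"])
E
```

```text
[ 0.4241 -0.4105  0.0021] 0.017285331823900844 0.03772654443309875
[ 0.4241 -0.4104  0.0021] 0.00958193634417679 0.03912852360372199
```

View pics/k3.png

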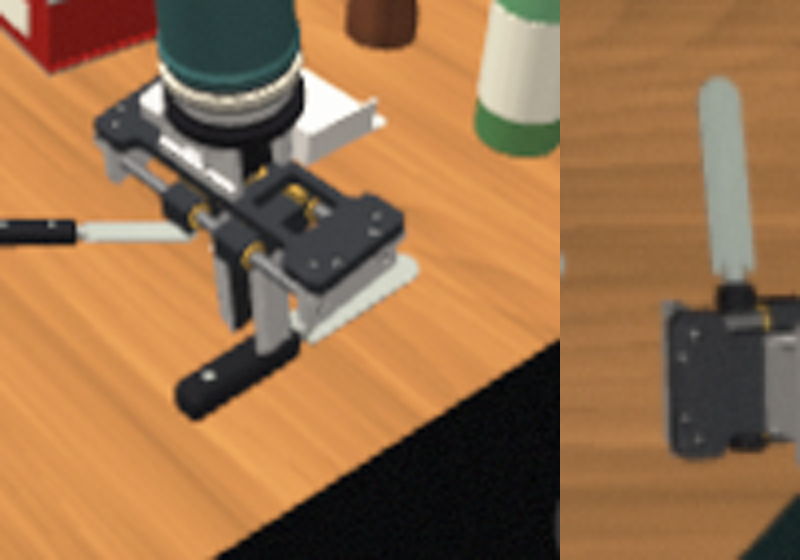

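The crop is ambiguous: the near finger at (270,330) ends at the top of the handle, and the far one (232,310) is left of it. I'll project the TCP into both views to compare.

```bash
python3 - <<'E'
from kn import *
S=snap("side");T=snap("top")
s=bot.read_state();p=np.array(s["tool_pos"]);print(p,s["width"],s["grasp_force"],s["contact_force"])
q=proj(S,p);print("TCP in side",q,"crop",(q-[290,230])*4)
K,ok=cloud(S); hsv=cv2.cvtColor(S["frame"],cv2.COLOR_RGB2HSV).astype(int)
for X in([.375,-.412,.022],[.45,-.409,.022],[.375,-.412,0],[.45,-.409,0]): q=proj(S,X);print("model handle",X,(q-[290,230])*4)
m=(hsv[...,2]<60); m[:300]=False;m[:, :330]=False;m[340:]=False;m[:,375:]=False
P=K[m&ok];P=P[(P[:,0]<.47)];print("side handle pts",len(P),np.percentile(P,[5,50,95],axis=0))
r=lambda c,n:[(round(x["score"],2),np.round(x["pixel"],1)) for x in bot.pinpoint(c,n)]
for n in("knife","knife_tip"):print(r("side",n),r("top",n))
X=tri(T,[427.1,198.5],S,[390.5,297]);print("tip tri",X)
E
```

```text
[ 0.4241 -0.4104  0.0021] 0.0021530690851197494 0.06821429393312428 [-0.0983  0.1375 -0.7459]
TCP in side [354.3475 319.2688] crop [257.39   357.0751]
model handle [0.375, -0.412, 0.022] [198.5778 369.0703]
model handle [0.45, -0.409, 0.022] [289.6844 313.4339]
model handle [0.375, -0.412, 0] [196.9106 396.4149]
model handle [0.45, -0.409, 0] [287.0818 340.34  ]
side handle pts 304 [[ 0.3572 -0.4983  0.0116]
 [ 0.391  -0.4248  0.0207]
 [ 0.4348 -0.4069  0.1521]]
[(0.87, array([251.9, 338.9])), (0.71, array([308.2, 290.3])), (0.66, array([365.5, 318.4]))] [(0.91, array([396.1, 331.4])), (0.62, array([425.3, 233.3])), (0.6, array([373.4, 252.3])), (0.42, array([143.2, 147.5]))]
[(0.72, array([361.7, 318.2])), (0.64, array([391. , 295.7])), (0.59, array([244.4, 306. ])), (0.53, array([337.8, 284.7]))] [(0.8, array([385.6, 230. ])), (0.79, array([424.1, 197.8])), (0.58, array([365.3, 314.7])), (0.52, array([364.1, 201.3]))]
tip tri (array([ 0.5452, -0.4121,  0.0109]), np.float64(8.46271303694147e-05))
```

```bash
python3 - <<'E'
from kn import *
S=snap("side");P,ok=cloud(S)
cv2.imwrite("pics/k4.png",cv2.resize(S["frame"][280:350,320:420,::-1],(800,560),interpolation=cv2.INTER_CUBIC))
for u in(348,352,356,360):
    print(u,[(v,np.round(P[v,u]*1000).astype(int).tolist()) for v in range(296,332,3)])
T=snap("top")
print([proj(T,X).round(1) for X in([.375,-.412,.022],[.45,-.409,.022],[.424,-.4104,.0021])])
E
```

```text
348 [(296, [373, -435, 119]), (299, [400, -409, 78]), (302, [402, -407, 67]), (305, [403, -407, 57]), (308, [405, -406, 46]), (311, [408, -404, 33]), (314, [425, -386, 0]), (317, [401, -411, 23]), (320, [396, -417, 21]), (323, [389, -425, 23]), (326, [389, -426, 14]), (329, [387, -428, 7])]
352 [(296, [397, -423, 99]), (299, [401, -421, 86]), (302, [402, -420, 75]), (305, [402, -421, 67]), (308, [404, -420, 57]), (311, [405, -419, 46]), (314, [408, -417, 33]), (317, [409, -417, 23]), (320, [404, -423, 21]), (323, [398, -429, 20]), (326, [402, -426, 6]), (329, [399, -430, 1])]
356 [(296, [376, -456, 133]), (299, [409, -425, 85]), (302, [413, -422, 71]), (305, [412, -423, 64]), (308, [414, -422, 53]), (311, [413, -424, 45]), (314, [416, -422, 33]), (317, [417, -422, 23]), (320, [411, -429, 22]), (323, [412, -428, 11]), (326, [414, -427, -1]), (329, [407, -435, 1])]
360 [(296, [365, -478, 155]), (299, [376, -468, 133]), (302, [478, -373, 1]), (305, [470, -381, 1]), (308, [462, -389, 2]), (311, [438, -413, 23]), (314, [431, -420, 23]), (317, [428, -424, 18]), (320, [427, -426, 11]), (323, [427, -427, 1]), (326, [422, -433, -1]), (329, [414, -441, 1])]
[array([431.6, 261.3]), array([429.1, 233.2]), array([427.4, 243.1])]
```

View pics/k4.png

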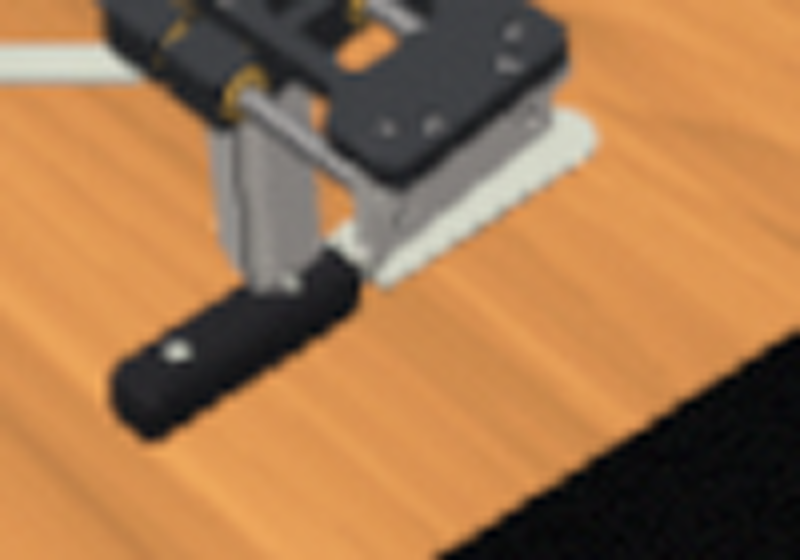

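```bash
python3 - <<'E'
from kn import *
S=snap("side")
for dz in(0,.02):
  for s in(-1,1): print(dz,proj(S,np.array([.2023,-.5115,.1834+dz])+s*.053*np.array([.368,-.93,0])))
E
```

```text
0 [281.1307 318.7157]
0 [332.7333 343.4185]
0.02 [280.8311 310.4943]
0.02 [333.1685 334.9253]
```

The start-pose picture and the depth map agree: the real fingertips sit about 20 mm behind the reported TCP. I'll open here and go lower, step by step, watching the force.

>>> drive_tool(rows=[1,0,0,0,0,0,0,1,0,0,0,0,0,0,1,0,0,0,0,0,0,1,0,0,0,0,0,0,1,0,0,0,0,0,0,1,0,0,0,0,0,0,1,0,0,0,0,0,0,1,-0.06,0,0.3,0,0,0,1,-0.04,0,0.2,0,0,0,1,0,0,0,0,0,0])

```text
time: 10.82
tool_pos: [0.4231, -0.4096, -0.0146]
orientation: [-179.7, -9.9, 2.4]
contact_force: [-0.0, -0.0, -0.1]
width: 0.0933
grasp_force: 0.0
```

```bash
python3 - <<'E'
from kn import *
S=snap("side");s=bot.read_state();print(s["tool_pos"],s["contact_force"],s["width"])
P,ok=cloud(S)
p=np.array(s["tool_pos"]);R=Ro.from_euler("xyz",s["orientation"],degrees=True)
for sg in(-1,1):
  for k in(0,-.015,-.02,-.04):
    X=p+R.apply([0,sg*.053,k]);q=proj(S,X).round().astype(int);print(sg,k,X,q,P[q[1],q[0]])
E
```

```text
[ 0.4234 -0.41   -0.014 ] [-0.6361 -0.7833 -0.3283] 0.09374068203614642
-1 0 [ 0.4211 -0.357  -0.0138] [339 312] [ 0.4128 -0.3674 -0.0015]
-1 -0.015 [ 0.4186 -0.3572  0.001 ] [338 308] [ 0.4132 -0.3625  0.0078]
-1 -0.02 [ 0.4177 -0.3572  0.0059] [338 307] [ 0.412  -0.3636  0.0126]
-1 -0.04 [ 0.4143 -0.3574  0.0256] [337 301] [ 0.4076 -0.3636  0.0345]
1 0 [ 0.4257 -0.4629 -0.0142] [370 337] [ 0.4162 -0.4718  0.0005]
1 -0.015 [ 0.4231 -0.4631  0.0006] [370 333] [ 0.4233 -0.4642  0.0024]
1 -0.02 [ 0.4223 -0.4631  0.0055] [369 332] [ 0.4245 -0.4599  0.0013]
1 -0.04 [ 0.4189 -0.4633  0.0252] [369 326] [ 0.4115 -0.4693  0.0359]
```

>>> drive_tool(rows=[1,-0.02,0,0.1,0,0,0,0,0,0,0,0,0,0,0,0,0,0,0,0,0,0,0,0,0,0,0,0,0,0,0,0,0,0,0,0,0,0,0,0,0,0,0,0,0,0,0,0,0,0,0,0,0,0,0,0,0,0,0,0,0,0,0])

```text
time: 12.0
tool_pos: [0.4236, -0.4105, -0.0163]
orientation: [-179.9, -9.9, 2.5]
contact_force: [0.0, -0.3, 0.3]
width: 0.0216
grasp_force: 29.7
```

```bash
cat > kn2.py <<'E'
from kn import *
TY=-5.5; e=np.array([np.cos(np.radians(TY)),np.sin(np.radians(TY)),0]); HG=np.array([.691,-.0475,.072])
R0=RT(10,2.5);p0=np.array([.4236,-.4105,-.0163]);ko=np.array([.451,-.4093,0])
Kp=R0.inv().apply(ko-p0);KR=R0.inv()*Ro.from_euler("z",2.5,degrees=True)
def kt(o,pitch=0,yaw=TY,N=None):
    Rk=Ro.from_euler("xyz",[0,pitch,yaw],degrees=True);R=Rk*KR.inv();p=np.array(o)-R.apply(Kp)
    return (R,p) if N is None else (R,p,N)
def know():
    R,p=cur();Rk=R*KR;o=p+R.apply(Kp);return o,o+Rk.apply([.092,0,.011]),Rk.as_euler("xyz",degrees=True)
E
python3 - <<'E'
from kn2 import *
sl=HG-.19*e; up=lambda v,z:np.array([v[0],v[1],z])
print("slot",sl)
a=sl-.122*e
plan([kt(up(ko,.04),0,2.5,3),kt(up(ko,.14),0,2.5,5),kt(up(a,.14),0)],vmax=.85)
E
```

```text
slot [ 0.5019 -0.0293  0.072 ]
3 x [0.08, -0.0, -0.44, -0.01, 0.0, -0.0] ->  [ 0.4238 -0.4105  0.024 ] max 0.44
5 x [0.11, 0.0, -0.66, 0.0, 0.0, -0.0] ->  [ 0.423  -0.4105  0.1243] max 0.66
16 x [-0.16, -0.82, -0.03, -0.01, 0.0, 0.09] ->  [ 0.3548 -0.0154  0.1267] max 0.82
```

>>> drive_tool(rows=[0,0.08,0,-0.44,0,0,0,0,0.08,0,-0.44,0,0,0,0,0.08,0,-0.44,0,0,0,0,0.11,0,-0.66,0,0,0,0,0.11,0,-0.66,0,0,0,0,0.11,0,-0.66,0,0,0,0,0.11,0,-0.66,0,0,0,0,0.11,0,-0.66,0,0,0])

```text
time: 13.0
tool_pos: [0.4232, -0.4108, 0.1261]
orientation: [-179.9, -10.0, 2.5]
contact_force: [0.2, -0.3, -1.3]
width: 0.0218
grasp_force: 29.7
```

>>> drive_tool(rows=[0,-0.16,-0.82,-0.03,-0.01,0,0.09,0,-0.16,-0.82,-0.03,-0.01,0,0.09,0,-0.16,-0.82,-0.03,-0.01,0,0.09,0,-0.16,-0.82,-0.03,-0.01,0,0.09,0,-0.16,-0.82,-0.03,-0.01,0,0.09,0,-0.16,-0.82,-0.03,-0.01,0,0.09,0,-0.16,-0.82,-0.03,-0.01,0,0.09,0,-0.16,-0.82,-0.03,-0.01,0,0.09,0,-0.16,-0.82,-0.03,-0.01,0,0.09,0,-0.16,-0.82,-0.03,-0.01,0,0.09,0,-0.16,-0.82,-0.03,-0.01,0,0.09,0,-0.16,-0.82,-0.03,-0.01,0,0.09,0,-0.16,-0.82,-0.03,-0.01,0,0.09,0,-0.16,-0.82,-0.03,-0.01,0,0.09,0,-0.16,-0.82,-0.03,-0.01,0,0.09,0,-0.16,-0.82,-0.03,-0.01,0,0.09,0,0,0,0,0,0,0])

```text
time: 15.12
tool_pos: [0.3547, -0.0146, 0.1289]
orientation: [-179.3, -10.0, -5.7]
contact_force: [0.0, 0.1, -1.0]
width: 0.0218
grasp_force: 29.7
```

```bash
python3 - <<'E'
from kn2 import *
s=bot.read_state();print(s["time"],s["width"],s["grasp_force"],s["qpos"])
sl=HG-.19*e; a=sl-.122*e; b=sl-.017*e
plan([kt([a[0],a[1],.057],0,TY,5)])
S=snap("side");T=snap("top");o,t,r=know();print("knife",o,t,r)
P,ok=cloud(T);q=proj(T,t-.03*e);q=q.round().astype(int);print("blade depth top",P[q[1],q[0]],"pred",t-.03*e)
q=proj(S,t-.03*e).round().astype(int);print("side",P.shape,cloud(S)[0][q[1],q[0]])
for c,d in(("top",T),("side",S)):
  for n in("knife_tip","tin_slot"):
    for x in bot.pinpoint(c,n)[:4]: print(c,n,round(x["score"],2),np.round(x["pixel"],1),at_depth(d,x["pixel"]))
print(proj(T,t),proj(S,t),proj(T,sl),proj(S,sl))
cv2.imwrite("pics/k5.png",np.hstack([cv2.resize(T["frame"][130:270,240:340,::-1],(400,560)),cv2.resize(S["frame"][170:270,270:370,::-1],(400,560))]))
E
```

```text
15.125 0.021807577713458707 29.736422896385193 [-13.6979 -29.7872 113.6022   2.0343  86.3865  82.0092]
5 x [-0.11, 0.01, 0.58, -0.02, 0.0, -0.01] ->  [ 0.3535 -0.0154  0.0404] max 0.58
knife [ 0.3822 -0.019   0.1449] [ 0.4737 -0.0283  0.1558] [ 0.6119  0.0514 -5.7673]
blade depth top [ 0.4431 -0.0257  0.1596] pred [ 0.4438 -0.0254  0.1558]
side (420, 560, 3) [ 0.4427 -0.0283  0.1583]
top knife_tip 0.88 [384.4 231. ] [ 0.4578 -0.293   0.008 ]
top knife_tip 0.68 [290.5 221.8] [ 0.4738 -0.0343  0.158 ]
top knife_tip 0.62 [364.3 314.3] [ 0.237  -0.2312  0.0093]
top tin_slot 0.85 [285.2 210.8] [ 0.5084 -0.0234  0.0771]
side knife_tip 0.81 [246.7 305.2] [ 0.2315 -0.2255  0.0119]
side knife_tip 0.72 [284.  196.9] [ 0.4794 -0.0315  0.1584]
side knife_tip 0.59 [337.9 288.7] [ 0.4599 -0.3077  0.0084]
side tin_slot 0.66 [290.8 217. ] [ 0.5062 -0.0262  0.0774]
[287.9256 221.9618] [281.8235 197.8044] [287.5109 213.5374] [290.258 219.327]
```

View pics/k5.png

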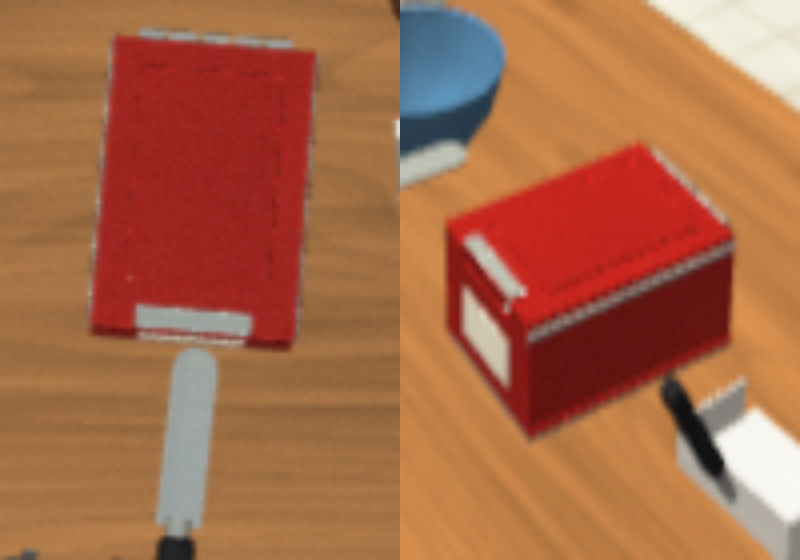

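Left: the blade (195,430) points at the middle of the slot strip (193,320). Right: the tin with its label and the strip at (490,270). Alignment is good, so I descend in front of the slot.

>>> drive_tool(rows=[0,-0.11,0.01,0.58,-0.02,0,0,0,-0.11,0.01,0.58,-0.02,0,0,0,-0.11,0.01,0.58,-0.02,0,0,0,-0.11,0.01,0.58,-0.02,0,0,0,-0.11,0.01,0.6,-0.02,0,0,0,0,0,0,0,0,0,0,0,0,0,0,0,0])

```text
time: 16.3
tool_pos: [0.3535, -0.0166, 0.0388]
orientation: [-179.9, -9.9, -5.9]
contact_force: [-0.2, 0.5, -1.4]
width: 0.0221
grasp_force: 29.7
```

```bash
python3 - <<'E'
from kn2 import *
S=snap("side");T=snap("top");o,t,r=know();print("knife",o,t,r,bot.read_state()["tool_pos"])
PT=cloud(T)[0];PS=cloud(S)[0]
for k in(.03,.045,.06):
    X=t-k*e+[0,0,.001]
    for P,d in((PT,T),(PS,S)): 
        q=proj(d,X).round().astype(int);print(k,X,np.median(P[q[1]-1:q[1]+2,q[0]-1:q[0]+2].reshape(-1,3),0))
m=[np.median(PT[150:200,275:305,2]),np.median(PS[[int(proj(S,[.6,-.04,.076])[1])],int(proj(S,[.6,-.04,.076])[0])][...,2])];print("lid top",m)
sl=HG-.19*e
b=sl-.022*e
plan([kt([b[0],b[1],o[2]],0,TY,7)])
E
```

```text
knife [ 0.3813 -0.0195  0.0559] [ 0.4729 -0.029   0.0668] [ 0.0829  0.0406 -5.9208] [ 0.3541 -0.0166  0.0396]
0.03 [ 0.443  -0.0261  0.0678] [ 0.442  -0.0273  0.0696]
0.03 [ 0.443  -0.0261  0.0678] [ 0.4445 -0.0236  0.0674]
0.045 [ 0.4281 -0.0247  0.0678] [ 0.4294 -0.0246  0.0667]
0.045 [ 0.4281 -0.0247  0.0678] [ 0.4287 -0.0239  0.0673]
0.06 [ 0.4131 -0.0232  0.0678] [ 0.4141 -0.0244  0.0668]
0.06 [ 0.4131 -0.0232  0.0678] [ 0.4124 -0.0247  0.068 ]
lid top [np.float64(0.07842321482350376), np.float64(0.07783029842154177)]
7 x [0.46, -0.01, 0.08, -0.0, 0.0, -0.01] ->  [ 0.4518 -0.0244  0.0397] max 0.46
```

>>> drive_tool(rows=[0,0.01,0,-0.04,0,0,0,0,0.46,-0.01,0.08,0,0,0,0,0.46,-0.01,0.08,0,0,0,0,0.46,-0.01,0.08,0,0,0,0,0.46,-0.01,0.08,0,0,0,0,0,0,0,0,0,0])

```text
time: 17.15
tool_pos: [0.4101, -0.0211, 0.0406]
orientation: [-179.9, -9.9, -5.9]
contact_force: [-0.9, -0.5, -0.9]
width: 0.0216
grasp_force: 29.7
```

```bash
cat >> kn2.py <<'E'
def lidpose(th,ins=.070,extra=3,gap=.001,N=None):
    """knife under lid opened by th deg: blade top on the lid edge, solid tip ins beyond edge"""
    a=np.radians(th); u=Ro.from_euler("xyz",[0,th,TY],degrees=True)
    edge=HG-.19*u.apply([1,0,0]); Rk=Ro.from_euler("xyz",[0,th+extra,TY],degrees=True)
    o=edge-Rk.apply([.092-ins,0,.012+gap]); return kt(o,th+extra,TY,N)
E
python3 - <<'E'
from kn2 import *
o,t,r=know();print(o,t,r)
sl=HG-.19*e
b=sl-.022*e
plan([kt([b[0],b[1],o[2]],0,TY,3),lidpose(0,gap=.0015,N=2),lidpose(44,gap=-.001,N=10)])
E
```

```text
[ 0.4374 -0.024   0.0568] [ 0.529  -0.0334  0.0677] [ 0.0884  0.0989 -5.9   ]
3 x [0.47, -0.01, 0.08, -0.0, 0.01, -0.02] ->  [ 0.4529 -0.0246  0.0408] max 0.47
2 x [-0.02, 0.0, -0.07, -0.0, -0.27, -0.01] ->  [ 0.451  -0.0244  0.0447] max 0.27
10 x [0.04, -0.0, -0.63, 0.0, -0.77, 0.0] ->  [ 0.5033 -0.0294  0.2219] max 0.77
```

>>> drive_tool(rows=[0,0.47,-0.01,0.08,0,0,0,0,0.47,-0.01,0.08,0,0,0,0,0.47,-0.01,0.08,0,0,0,0,-0.02,0,-0.07,0,-0.27,0,0,-0.02,0,-0.07,0,-0.27,0,0,0.04,0,-0.63,0,-0.77,0,0,0.04,0,-0.63,0,-0.77,0,0,0.04,0,-0.63,0,-0.77,0,0,0.04,0,-0.63,0,-0.77,0,0,0,0,0,0,0,0])

```text
time: 18.4
tool_pos: [0.4564, -0.0252, 0.1197]
orientation: [-179.9, 10.8, -5.9]
contact_force: [-0.2, 0.8, -1.4]
width: 0.0219
grasp_force: 30.0
```

```bash
python3 - <<'E'
from kn2 import *
S=snap("side");s=bot.read_state();print(s["tool_pos"],s["orientation"],s["contact_force"],s["width"],s["grasp_force"],know())
P=cloud(S)[0];hsv=cv2.cvtColor(S["frame"],cv2.COLOR_RGB2HSV).astype(int)
m=((hsv[...,0]<8)|(hsv[...,0]>172))&(hsv[...,1]>150)&(P[...,2]>.08)&(P[...,0]>.45)&(P[...,0]<.72)&(abs(P[...,1]+.04)<.08)
Q=P[m]; print(len(Q)); d=(HG-Q)@e; print(np.degrees(np.median(np.arctan2(Q[:,2]-.076,d)[d>.05])),Q[:,2].max())
E
```

```text
[ 0.4556 -0.025   0.1192] [-179.9084   10.8101   -5.8874] [ 0.467  -0.2112 -1.8931] 0.021536574923865105 29.956682324409485 (array([ 0.4869, -0.0283,  0.1247]), array([ 0.5763, -0.0375,  0.1023]), array([ 0.0963, 20.8101, -5.8704]))
722
18.346620360721737 0.1347897437784726
```

```bash
cat >> kn2.py <<'E'
def push(th,pitch,r=.12,N=None):
    a=np.radians(th); pt=HG-r*np.cos(a)*e+np.array([0,0,r*np.sin(a)])
    Rk=Ro.from_euler("xyz",[0,pitch,TY],degrees=True); return kt(pt-Rk.apply([.092,0,.012]),pitch,TY,N)
E
python3 - <<'E'
from kn2 import *
plan([lidpose(44,gap=-.001,N=6),push(50,28,N=5),push(58,5,N=5),push(75,3,N=3),push(92,0,N=3),push(109,0,N=3)])
E
```

```text
6 x [0.03, -0.0, -0.63, -0.01, -0.76, -0.01] ->  [ 0.5019 -0.0297  0.2217] max 0.76
5 x [0.05, -0.0, 0.18, 0.0, 0.66, 0.0] ->  [ 0.4953 -0.0291  0.1946] max 0.66
5 x [0.12, -0.0, 0.24, 0.0, 0.8, 0.0] ->  [ 0.5074 -0.0303  0.1565] max 0.8
3 x [0.37, -0.0, -0.07, 0.0, 0.12, 0.0] ->  [ 0.5398 -0.0334  0.1661] max 0.37
3 x [0.4, -0.0, 0.08, 0.0, 0.18, 0.0] ->  [ 0.5762 -0.0369  0.1639] max 0.4
3 x [0.37, -0.0, 0.14, 0.0, -0.0, 0.0] ->  [ 0.6111 -0.0402  0.1573] max 0.37
```

>>> drive_tool(rows=[0,0.03,0,-0.63,0,-0.76,0,0,0.03,0,-0.63,0,-0.76,0,0,0.03,0,-0.63,0,-0.76,0,0,0.03,0,-0.63,0,-0.76,0,0,0.03,0,-0.63,0,-0.76,0,0,0.03,0,-0.63,0,-0.76,0,0,0.05,0,0.18,0,0.66,0,0,0.05,0,0.18,0,0.66,0,0,0.05,0,0.18,0,0.66,0,0,0.05,0,0.18,0,0.66,0,0,0.05,0,0.18,0,0.66,0,0,0.12,0,0.24,0,0.8,0,0,0.12,0,0.24,0,0.8,0,0,0.12,0,0.24,0,0.8,0,0,0.12,0,0.24,0,0.8,0,0,0.12,0,0.24,0,0.8,0,0,0,0,0,0,0,0])

```text
time: 20.58
tool_pos: [0.5036, -0.0298, 0.1554]
orientation: [-179.9, -4.7, -5.9]
contact_force: [-3.7, 0.1, -2.4]
width: 0.0218
grasp_force: 30.0
```

```bash
cat > lid.py <<'E'
from kn2 import *
def lid():
    S=snap("side");s=bot.read_state();P=cloud(S)[0];hsv=cv2.cvtColor(S["frame"],cv2.COLOR_RGB2HSV).astype(int)
    m=((hsv[...,0]<8)|(hsv[...,0]>172))&(hsv[...,1]>150)&(P[...,2]>.1)&(P[...,0]>.45)&(P[...,0]<.85)&(abs(P[...,1]+.05)<.09)
    Q=P[m];d=(HG-Q)@e
    print("lid n",len(Q),"deg",np.degrees(np.median(np.arctan2(Q[:,2]-.076,d))),"zmax",Q[:,2].max() if len(Q) else 0)
    print(s["time"],s["tool_pos"],s["orientation"],s["contact_force"],s["width"],s["grasp_force"])
E
python3 - <<'E'
from lid import *
lid();print(know());plan([push(58,5,N=1),push(75,3,N=3),push(92,0,N=3),push(110,0,N=3)])
E
```

```text
lid n 102 deg 44.000270531656675 zmax 0.2077652365834367
20.625 [ 0.5041 -0.0299  0.1559] [-179.8981   -4.6144   -5.9141] [-2.8896  0.3839 -3.2118] 0.021874974978271813 29.998817145824432
(array([ 0.5328, -0.0329,  0.1695]), array([ 0.6249, -0.0424,  0.1719]), array([ 0.102 ,  5.3856, -5.8964]))
1 x [0.09, -0.01, 0.0, -0.01, 0.07, -0.07] ->  [ 0.5068 -0.0299  0.1561] max 0.09
3 x [0.38, -0.0, -0.07, -0.0, 0.12, -0.0] ->  [ 0.5401 -0.0331  0.1658] max 0.38
3 x [0.4, -0.0, 0.08, -0.0, 0.17, -0.0] ->  [ 0.5765 -0.0366  0.1637] max 0.4
3 x [0.39, -0.0, 0.15, -0.0, -0.0, -0.0] ->  [ 0.6133 -0.0402  0.1565] max 0.39
```

>>> drive_tool(rows=[0,0.1,0,0,0,0.07,0,0,0.38,0,-0.07,0,0.12,0,0,0.38,0,-0.07,0,0.12,0,0,0.38,0,-0.07,0,0.12,0,0,0.4,0,0.08,0,0.17,0,0,0.4,0,0.08,0,0.17,0,0,0.4,0,0.08,0,0.17,0,0,0.39,0,0.15,0,0,0,0,0.39,0,0.15,0,0,0,0,0.39,0,0.15,0,0,0,0,0,0,0,0,0,0])

```text
time: 22.0
tool_pos: [0.617, -0.0418, 0.1572]
orientation: [-179.9, -10.2, -5.9]
contact_force: [-1.1, 0.5, -2.8]
width: 0.0217
grasp_force: 30.0
```

```bash
python3 - <<'E'
from lid import *
lid();print(know())
S=snap("side");T=snap("top")
cv2.imwrite("pics/l6.png",np.hstack([cv2.resize(T["frame"][80:280,230:400,::-1],(400,470)),cv2.resize(S["frame"][120:320,230:400,::-1],(400,470))]))
E
```

```text
lid n 399 deg 63.84589571683003 zmax 0.24547055389113911
22.05 [ 0.6168 -0.0418  0.1575] [-179.8987  -10.2691   -5.9299] [-0.2273  0.4194 -2.4741] 0.021565373372541483 29.997137188911438
(array([ 0.644 , -0.0446,  0.1739]), array([ 0.7355, -0.0541,  0.1853]), array([ 0.0997, -0.2691, -5.9123]))
```

View pics/l6.png

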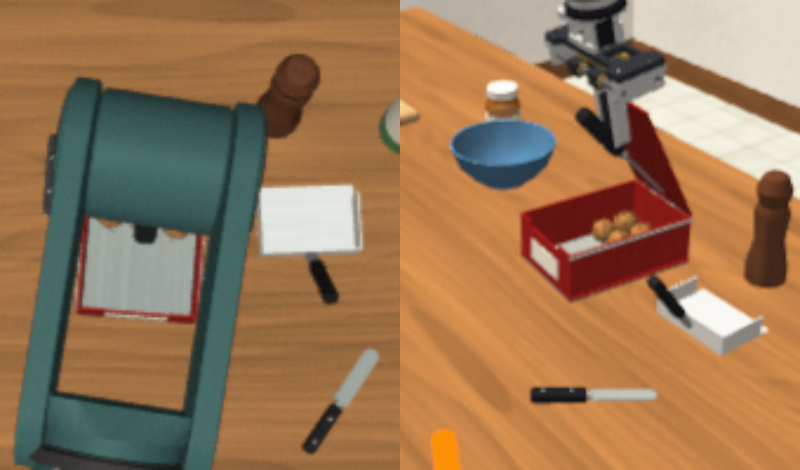

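The lid is open and leaning back past upright (right half, plate at 655,150). The walnuts are visible in the rear of the tin at (620,228), the blade is clear of it. Now I'll lay the knife back at its old spot.

```bash
python3 - <<'E'
from kn2 import *
o,t,r=know(); a=o-.13*e+[0,0,.01]
plan([kt(a,0,TY,5),kt([.451,-.4093,.14],0,2.5,15),kt([.451,-.4093,.03],0,2.5,5),kt([.451,-.4093,.0015],0,2.5,3)])
E
```

```text
5 x [-0.84, 0.01, -0.22, -0.0, -0.01, -0.01] ->  [ 0.4871 -0.0301  0.1681] max 0.84
15 x [-0.13, 0.85, 0.08, 0.02, -0.0, -0.09] ->  [ 0.4229 -0.4102  0.1211] max 0.85
5 x [-0.12, 0.01, 0.71, -0.01, -0.0, -0.01] ->  [ 0.4238 -0.4112  0.0131] max 0.71
3 x [-0.06, -0.01, 0.3, -0.0, -0.0, 0.0] ->  [ 0.4231 -0.4103 -0.0144] max 0.3
```

>>> drive_tool(rows=[0,-0.84,0.01,-0.22,0,0,0,0,-0.84,0.01,-0.22,0,0,0,0,-0.84,0.01,-0.22,0,0,0,0,-0.84,0.01,-0.22,0,0,0,0,-0.84,0.01,-0.22,0,0,0,0,-0.13,0.85,0.08,0.02,0,-0.09,0,-0.13,0.85,0.08,0.02,0,-0.09,0,-0.13,0.85,0.08,0.02,0,-0.09,0,-0.13,0.85,0.08,0.02,0,-0.09,0,-0.13,0.85,0.08,0.02,0,-0.09,0,-0.13,0.85,0.08,0.02,0,-0.09,0,-0.13,0.85,0.08,0.02,0,-0.09,0,-0.13,0.85,0.08,0.02,0,-0.09,0,-0.13,0.85,0.08,0.02,0,-0.09,0,-0.13,0.85,0.08,0.02,0,-0.09,0,-0.13,0.85,0.08,0.02,0,-0.09,0,-0.13,0.85,0.08,0.02,0,-0.09,0,-0.13,0.85,0.08,0.02,0,-0.09,0,-0.13,0.85,0.08,0.02,0,-0.09,0,-0.13,0.85,0.08,0.02,0,-0.09])

```text
time: 24.65
tool_pos: [0.4214, -0.4117, 0.1218]
orientation: [-179.8, -10.4, 2.0]
contact_force: [0.8, -0.4, -0.5]
width: 0.022
grasp_force: 30.0
```

>>> drive_tool(rows=[0,-0.12,0.01,0.71,0,0,0,0,-0.12,0.01,0.71,0,0,0,0,-0.12,0.01,0.71,0,0,0,0,-0.12,0.01,0.71,0,0,0,0,-0.12,0.01,0.71,0,0,0,0,0,0,0,0,0,0])

```text
time: 25.4
tool_pos: [0.4222, -0.4106, 0.0123]
orientation: [-179.6, -10.3, 1.9]
contact_force: [-0.9, -0.6, -1.4]
width: 0.0213
grasp_force: 30.0
```

```bash
python3 - <<'E'
from lid import *
lid();print(know())
T=snap("top");P=cloud(T)[0]
o,t,r=know()
R,p=cur();Rk=R*KR
for k in(.03,.05,.07,.085):
    X=o+Rk.apply([k,0,.012]);q=proj(T,X).round().astype(int);print(X,np.median(P[q[1]-1:q[1]+2,q[0]-1:q[0]+2].reshape(-1,3),0))
E
```

```text
lid n 0 deg nan zmax 0
25.45 [ 0.4225 -0.4109  0.0131] [-179.6756  -10.312     1.9316] [ 0.3887  0.3431 -2.0153] 0.02165543363532849 29.99105393886566
(array([ 0.4498, -0.41  ,  0.0296]), array([ 0.5417, -0.4069,  0.0411]), array([ 0.3191, -0.3121,  1.988 ]))
[ 0.4799 -0.4092  0.0423] [ 0.4831 -0.4196  0.0121]
[ 0.4998 -0.4085  0.0424] [ 0.5035 -0.4252  0.002 ]
[ 0.5198 -0.4078  0.0425] [ 0.5257 -0.423   0.0003]
[ 0.5348 -0.4073  0.0426] [ 0.5397 -0.4244 -0.0006]
  return _methods._mean(a, axis=axis, dtype=dtype,
  ret = ret.dtype.type(ret / rcount)
```

```bash
python3 - <<'E'
from kn2 import *
for c in("top","side"):
    d=snap(c);P=cloud(d)[0];hsv=cv2.cvtColor(d["frame"],cv2.COLOR_RGB2HSV).astype(int)
    m=(hsv[...,1]<60)&(hsv[...,2]>110)&(P[...,0]>.43)&(P[...,0]<.58)&(P[...,1]<-.37)&(P[...,1]>-.46)&(P[...,2]<.08)
    Q=P[m];o=Q[:,0].argsort();Q=Q[o];n=len(Q);print(c,n)
    for i in range(8): 
        if n>16: print(np.median(Q[i*n//8:(i+1)*n//8],0))
    print([ (round(x["score"],2),at_depth(d,x["pixel"])) for x in bot.pinpoint(c,"knife_tip")[:4]])
E
```

```text
top 329
[ 0.4421 -0.4066  0.0294]
[ 0.4555 -0.4092  0.0246]
[ 0.4666 -0.409   0.0207]
[ 0.4778 -0.4062  0.0175]
[ 0.4915 -0.4081  0.0136]
[ 0.503  -0.4069  0.0098]
[ 0.5167 -0.4061  0.0062]
[ 0.5282 -0.4069  0.0029]
[(0.89, array([ 0.2271, -0.2296,  0.0138])), (0.88, array([ 0.5233, -0.401 ,  0.0041]))]
side 115
[ 0.4487 -0.4189  0.0261]
[ 0.4703 -0.4176  0.0209]
[ 0.4864 -0.4156  0.0158]
[ 0.4982 -0.4128  0.0117]
[ 0.508  -0.413   0.0089]
[ 0.5166 -0.4087  0.0064]
[ 0.5251 -0.405   0.0038]
[ 0.5321 -0.4091  0.0017]
[(0.86, array([ 0.4659, -0.3006,  0.0076])), (0.74, array([ 0.5315, -0.4109,  0.0028])), (0.63, array([ 0.2317, -0.23  ,  0.0136])), (0.55, array([ 0.6053, -0.0069,  0.015 ]))]
```

The knife rotated about 17° tip-down in the grip. I'll level it before laying it down.

>>> drive_tool(rows=[0,0,0,-0.1,0,0.74,0,0,0,0,-0.1,0,0.74,0,0,0,0,-0.1,0,0.74,0,0,0,0,-0.1,0,0.74,0,0,0,0,0,0,0,0])

```text
time: 26.32
tool_pos: [0.4174, -0.4106, 0.0236]
orientation: [-179.5, -27.1, 1.7]
contact_force: [-0.5, -0.2, -0.4]
width: 0.0216
grasp_force: 30.0
```

```bash
cat > bl.py <<'E'
from kn2 import *
def blade():
  for c in("top","side"):
    d=snap(c);P=cloud(d)[0];hsv=cv2.cvtColor(d["frame"],cv2.COLOR_RGB2HSV).astype(int)
    m=(hsv[...,1]<60)&(hsv[...,2]>110)&(P[...,0]>.46)&(P[...,0]<.58)&(P[...,1]<-.37)&(P[...,1]>-.45)&(P[...,2]<.09)
    Q=P[m];k=np.polyfit(Q[:,0],Q[:,2],1);y=np.polyfit(Q[:,0],Q[:,1],1)
    print(c,len(Q),"slope deg",np.degrees(np.arctan(k[0])),"z at .47,.53",np.polyval(k,[.47,.53]),"yaw",np.degrees(np.arctan(y[0])))
  s=bot.read_state();print(s["tool_pos"],s["orientation"],s["contact_force"],s["width"],s["grasp_force"],s["time"])
E
python3 -c "
from bl import *
blade()"
```

```text
top 257 slope deg 1.2692313064262488 z at .47,.53 [0.0432 0.0446] yaw 1.2856358915945088
side 124 slope deg 0.46982431267526426 z at .47,.53 [0.0444 0.0449] yaw 11.1363943148448
[ 0.4187 -0.4109  0.0244] [-179.5928  -27.1727    1.7992] [ 0.1197  0.6312 -1.0851] 0.021738242735029403 29.991095066070557 26.425
```

>>> drive_tool(rows=[0,-0.15,0,0.3,0,0,0,0,-0.15,0,0.3,0,0,0,0,-0.15,0,0.3,0,0,0,0,0,0,0,0,0,0])

```text
time: 26.92
tool_pos: [0.419, -0.4098, -0.0072]
orientation: [-179.5, -27.2, 1.8]
contact_force: [-0.7, 0.2, -1.4]
width: 0.0219
grasp_force: 30.0
```

```bash
python3 -c "
from bl import *
blade()"
```

```text
top 246 slope deg 0.21376368435575807 z at .47,.53 [0.0123 0.0125] yaw 1.8793937257192994
side 122 slope deg -0.2849586199496645 z at .47,.53 [0.013  0.0127] yaw 8.40077590906821
[ 0.4189 -0.4099 -0.007 ] [-179.4817  -27.1769    1.7822] [-0.2326  0.3944 -1.3595] 0.02137313878867317 29.987892508506775 27.025
```

>>> drive_tool(rows=[1,0,0,0,0,0,0,1,0,0,0,0,0,0,1,0,0,0,0,0,0,1,0,0,0,0,0,0,1,0,0,-0.5,0,0,0,1,0,0,-0.9,0,0,0,1,0,0,-0.9,0,0,0,1,0,0,-0.9,0,0,0,1,0,0,-0.9,0,0,0,1,0,0,-0.9,0,0,0,1,0,0,0,0,0,0])

```text
time: 28.4
tool_pos: [0.3503, -0.4156, 0.1305]
orientation: [-179.9, -27.3, 1.9]
contact_force: [0.6, -0.4, 0.2]
width: 0.094
grasp_force: 0.0
```

```bash
python3 - <<'E'
from bl import *
from lid import lid
blade(); lid()
T=snap("top","top7.png",(240,90,460,270),3.3);S=snap("side")
im=T["frame"];P=cloud(T)[0];PS=cloud(S)[0];hs=lambda d:[x.astype(int) for x in cv2.split(cv2.cvtColor(d["frame"],cv2.COLOR_RGB2HSV))]
H,Sa,V=hs(T)
# tin outer rim & inner: red rim points z~.072
m=((H<8)|(H>172))&(Sa>150)&(P[...,2]>.062)&(P[...,2]<.085)&(P[...,0]>.48)&(P[...,0]<.69)&(abs(P[...,1]+.04)<.09)
v,u=np.nonzero(m);Q=np.array([at_z(T,(a,b),.072)[:2] for a,b in zip(u,v)])
L=(Q-HG[:2])@e[:2];W=(Q-HG[:2])@np.array([-e[1],e[0]])
for s in(-1,1):
    k=(W*s>.055)&(W*s<.075)&(L>-.17)&(L<-.02); f=np.polyfit(L[k],W[k],1);print("rim side",s,k.sum(),"W mid",W[k].mean(),"range",W[k].min(),W[k].max(),"dyaw",np.degrees(np.arctan(f[0])))
print("front L min",np.percentile(L,[1,5]))
# scoop white
m=(Sa<60)&(V>120)&(P[...,0]>.55)&(P[...,0]<.7)&(abs(P[...,1]+.23)<.09)
v,u=np.nonzero(m&(P[...,2]<.012));Q=np.array([at_z(T,(a,b),.002)[:2] for a,b in zip(u,v)]);r=cv2.minAreaRect((Q*1000).astype(np.float32));print("scoop floor",r,cv2.boxPoints(r).tolist())
for d,PP in((T,P),(S,PS)):
    H,Sa,V=hs(d);m=(V<70)&(PP[...,0]>.48)&(PP[...,0]<.58)&(abs(PP[...,1]+.23)<.035)&(PP[...,2]>.03)&(PP[...,2]<.115)
    Q=PP[m];c=Q.mean(0);w=np.linalg.svd(Q-c,full_matrices=False)[2][0];w*=np.sign(w[2]);print("handle",len(Q),c,w,"z",Q[:,2].min(),Q[:,2].max())
    for n in("scoop_grip","scoop_lip","scoop"): print(n,[(round(x["score"],2),at_depth(d,x["pixel"]).round(4)) for x in bot.pinpoint("top" if d is T else "side",n)[:2]])
    n="walnut0";print([(round(x["score"],2),at_depth(d,x["pixel"]).round(3)) for x in bot.pinpoint("top" if d is T else "side",n)])
E
```

```text
top 248 slope deg 0.406449561598351 z at .47,.53 [0.0118 0.0123] yaw 1.5195339785004462
side 199 slope deg -0.16784325733107677 z at .47,.53 [0.0126 0.0124] yaw 2.1105019653092896
[ 0.3503 -0.4136  0.1271] [-179.5637  -27.2071    1.7812] [ 0.0209 -0.456   0.0241] 0.09418957661717933 0.0 28.5
lid n 643 deg 63.88851470753024 zmax 0.24612780727161512
28.55 [ 0.3503 -0.413   0.1263] [-179.4604  -27.1835    1.7624] [ 0.0349  0.1574 -0.8004] 0.09447308088180387 0.0
rim side -1 65 W mid -0.06336757587809665 range -0.06508865857970335 -0.06140262202644007 dyaw 0.06018527956923631
rim side 1 37 W mid 0.06420988809879057 range 0.06305151328391462 0.0662907444602078 dyaw 0.43214811343876797
front L min [-0.1894 -0.1887]
scoop floor ((618.5066528320312, -232.53309631347656), (81.42411804199219, 114.43487548828125), 0.795224666595459) [[577.00439453125, -175.88619995117188], [578.5926513671875, -290.31005859375], [660.0089111328125, -289.17999267578125], [658.420654296875, -174.75613403320312]]
handle 116 [ 0.5351 -0.232   0.082 ] [-0.606  -0.0329  0.7948] z 0.037772154292589 0.1099008506970858
s
[... 227 characters left out ...]
-0.031,  0.034])), (0.7, array([ 0.623, -0.005,  0.035])), (0.64, array([ 0.659, -0.008,  0.032])), (0.55, array([ 0.605, -0.076,  0.036])), (0.54, array([ 0.657, -0.037,  0.042]))]
handle 90 [ 0.5308 -0.2419  0.0774] [-0.5768  0.0148  0.8168] z 0.03880572096810525 0.10821479098799355
scoop_grip [(0.68, array([ 0.5299, -0.2411,  0.0782]))]
scoop_lip [(0.57, array([ 0.6844, -0.2133, -0.0005])), (0.31, array([ 0.6987, -0.3692,  0.0265]))]
scoop [(0.67, array([ 0.6179, -0.2379,  0.0024])), (0.43, array([ 0.73  , -0.2247,  0.0194]))]
[(0.58, array([ 0.657, -0.017,  0.032])), (0.57, array([ 0.58 , -0.108,  0.07 ])), (0.57, array([ 0.606, -0.008,  0.021])), (0.48, array([ 0.649, -0.049,  0.034]))]
```

View pics/top7.png

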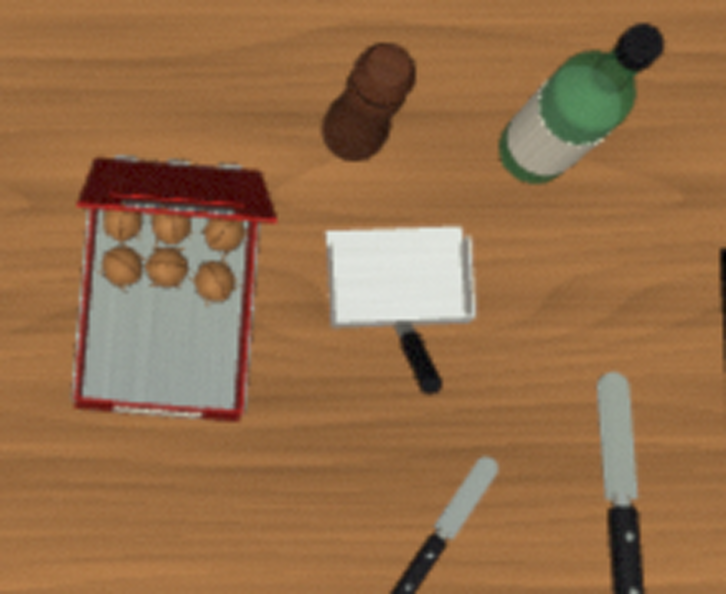

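The crop shows the lid's free edge at row 215, still on the robot side of the hinge (row 167), and the depth agrees: the lid is at only 64°, because the knife drooped in the grip. So I take the knife again and push the lid over with the blade in line with the push, to keep torque off the grip.

>>> drive_tool(rows=[0.5,0,0,0.9,0,0,0,0.5,0,0,0.9,0,0,0,0.5,0,0,0.9,0,0,0,0.5,0,0,0.9,0,0,0,0.5,0,0,0.9,0,0,0,0.5,0,0,0.55,0,0,0,0.5,0,0,0,0,0,0,0,0,0,0,0,0,0,0,0,0,0,0,0,0,0,0,0,0,0,0,0])

```text
time: 30.3
tool_pos: [0.4197, -0.4108, -0.0066]
orientation: [-179.6, -27.3, 1.8]
contact_force: [-1.3, -0.5, 2.2]
width: 0.0217
grasp_force: 30.0
```

```bash
python3 - <<'E'
from kn2 import *
s=bot.read_state();print(s["tool_pos"],s["orientation"],s["width"],s["grasp_force"],s["time"]);knife()
for c in("top","side"):
    d=snap(c);print([(round(x["score"],2),at_depth(d,x["pixel"]).round(4)) for x in bot.pinpoint(c,"knife_tip")[:4]])
E
```

```text
[ 0.4197 -0.4108 -0.0066] [-179.6288  -27.2531    1.8162] 0.021711641355454146 30.005533397197723 30.3
blade 363 mid [ 0.4797 -0.4074] len 0.10647072289955567 yaw 1.96489743741064
handle 476 mid [ 0.3667 -0.4018] len 0.09355686534754151 yaw -48.58435612037863
[(0.78, array([ 0.2369, -0.2314,  0.0154])), (0.73, array([ 0.5219, -0.4029,  0.016 ])), (0.6, array([ 0.4481, -0.2998,  0.0114])), (0.16, array([ 0.4012, -0.3951,  0.0503]))]
[(0.73, array([ 0.2332, -0.2288,  0.0105])), (0.57, array([ 0.5293, -0.4074,  0.0118])), (0.53, array([ 0.6975, -0.3688,  0.0188]))]
```

```bash
cat >> kn2.py <<'E'
R0=RT(27.2,1.8);p0=np.array([.4197,-.4108,-.0066]);ko=np.array([.4297,-.4095,0])
Kp=R0.inv().apply(ko-p0);KR=R0.inv()*Ro.from_euler("z",1.9,degrees=True)
E
python3 - <<'E'
from kn2 import *
pre=push(60,-24,.16);pre=(pre[0],pre[1]-.03*e,16)
plan([kt(ko+[0,0,.12],0,1.9,6),pre,push(64,-24,.16,2),push(85,-5,.16,5),push(109,12,.16,6)])
E
```

```text
6 x [0.3, -0.0, -0.59, -0.01, -0.0, 0.0] ->  [ 0.4191 -0.4113  0.1125] max 0.59
16 x [0.16, -0.8, 0.02, -0.05, 0.26, 0.06] ->  [ 0.4947 -0.029   0.1508] max 0.8
2 x [0.52, 0.01, 0.47, -0.02, 0.01, 0.02] ->  [ 0.536  -0.0334  0.1574] max 0.52
5 x [0.42, 0.0, -0.03, 0.0, -0.66, 0.0] ->  [ 0.5781 -0.0375  0.2039] max 0.66
6 x [0.36, -0.0, 0.03, -0.0, -0.5, 0.0] ->  [ 0.6385 -0.0434  0.2265] max 0.5
```

>>> drive_tool(rows=[0,0.3,0,-0.59,0,0,0,0,0.3,0,-0.59,0,0,0,0,0.3,0,-0.59,0,0,0,0,0.3,0,-0.59,0,0,0,0,0.16,-0.8,0.02,-0.05,0.26,0.06,0,0.16,-0.8,0.02,-0.05,0.26,0.06,0,0.16,-0.8,0.02,-0.05,0.26,0.06,0,0.16,-0.8,0.02,-0.05,0.26,0.06,0,0.16,-0.8,0.02,-0.05,0.26,0.06,0,0.16,-0.8,0.02,-0.05,0.26,0.06,0,0.16,-0.8,0.02,-0.05,0.26,0.06,0,0.16,-0.8,0.02,-0.05,0.26,0.06,0,0.16,-0.8,0.02,-0.05,0.26,0.06,0,0.16,-0.8,0.02,-0.05,0.26,0.06,0,0.16,-0.8,0.02,-0.05,0.26,0.06,0,0.16,-0.8,0.02,-0.05,0.26,0.06,0,0.16,-0.8,0.02,-0.05,0.26,0.06,0,0.16,-0.8,0.02,-0.05,0.26,0.06,0,0.16,-0.8,0.02,-0.05,0.26,0.06,0,0.16,-0.8,0.02,-0.05,0.26,0.06])

```text
time: 33.05
tool_pos: [0.4933, -0.0276, 0.1121]
orientation: [-179.4, -51.0, -5.6]
contact_force: [-1.0, -1.0, -2.2]
width: 0.0214
grasp_force: 30.0
```

```bash
python3 - <<'E'
from kn2 import *
from lid import lid
lid();o,t,r=know();print("tip",t,r)
for c in("top","side"):
    d=snap(c);print(c,[(round(x["score"],2),at_depth(d,x["pixel"]).round(4)) for x in bot.pinpoint(c,"knife_tip")[:3]])
plan([push(64,-24,.16,3),push(85,-5,.16,5),push(109,12,.16,6)])
E
```

```text
lid n 650 deg 63.859215123145425 zmax 0.2472935718738703
33.1 [ 0.4932 -0.0242  0.1116] [-179.2135  -51.0037   -5.4657] [-0.0303  0.2263 -2.0941] 0.021753798461683457 29.995863139629364
tip [ 0.5792 -0.0309  0.1689] [  0.4968 -23.8063  -4.9635]
top [(0.86, array([ 0.4563, -0.296 ,  0.0098])), (0.84, array([ 0.2353, -0.2326,  0.0098])), (0.67, array([ 0.58  , -0.0239,  0.1714]))]
side [(0.89, array([ 0.5783, -0.0492,  0.1708])), (0.61, array([ 0.4714, -0.3019,  0.0017])), (0.58, array([ 0.6585, -0.0156,  0.0147]))]
3 x [0.69, 0.01, 0.05, -0.03, 0.01, 0.01] ->  [ 0.5359 -0.0336  0.1577] max 0.69
5 x [0.42, -0.0, -0.03, -0.0, -0.66, -0.0] ->  [ 0.578  -0.0378  0.2042] max 0.66
6 x [0.36, -0.0, 0.03, -0.0, -0.5, -0.0] ->  [ 0.6384 -0.0438  0.2267] max 0.5
```

>>> drive_tool(rows=[0,0.69,0.01,0.05,-0.03,0.01,0.01,0,0.69,0.01,0.05,-0.03,0.01,0.01,0,0.69,0.01,0.05,-0.03,0.01,0.01,0,0.42,0,-0.03,0,-0.66,0,0,0.42,0,-0.03,0,-0.66,0,0,0.42,0,-0.03,0,-0.66,0,0,0.42,0,-0.03,0,-0.66,0,0,0.42,0,-0.03,0,-0.66,0])

```text
time: 34.3
tool_pos: [0.5776, -0.0393, 0.2039]
orientation: [-179.8, -32.0, -5.9]
contact_force: [-2.0, 0.5, -1.5]
width: 0.0218
grasp_force: 30.0
```

```bash
python3 - <<'E'
from kn2 import *
from lid import lid
lid();o,t,r=know();print("tip",t,r)
for c in("side",):
    d=snap(c);print(c,[(round(x["score"],2),at_depth(d,x["pixel"]).round(4)) for x in bot.pinpoint(c,"knife_tip")[:3]])
plan([push(109,12,.16,7),push(112,14,.16,1)])
E
```

```text
lid n 1027 deg 84.46412711751043 zmax 0.26361164052271274
34.35 [ 0.5808 -0.0402  0.2072] [-179.8152  -32.2714   -5.8641] [ 1.3289 -0.8795  0.503 ] 0.021897102144891954 29.994931519031525
tip [ 0.6805 -0.0492  0.2338] [ 0.148  -5.0718 -5.679 ]
side [(0.75, array([ 0.2325, -0.2236,  0.011 ])), (0.68, array([ 0.6788, -0.063 ,  0.2348])), (0.56, array([ 0.4637, -0.3055,  0.0094]))]
7 x [0.3, -0.01, 0.03, -0.0, -0.43, -0.0] ->  [ 0.6386 -0.0435  0.2259] max 0.43
1 x [0.3, -0.0, 0.04, -0.02, -0.33, -0.03] ->  [ 0.6476 -0.0444  0.2271] max 0.33
```

Working: the lid is at 84°. Continue.

>>> drive_tool(rows=[0,0.3,-0.01,0.03,0,-0.43,0,0,0.3,-0.01,0.03,0,-0.43,0,0,0.3,-0.01,0.03,0,-0.43,0,0,0.3,-0.01,0.03,0,-0.43,0,0,0.3,-0.01,0.03,0,-0.43,0,0,0.3,-0.01,0.03,0,-0.43,0,0,0.3,-0.01,0.03,0,-0.43,0])

```text
time: 35.33
tool_pos: [0.6365, -0.0431, 0.2247]
orientation: [-179.9, -14.9, -5.7]
contact_force: [-2.0, -1.5, -1.5]
width: 0.0214
grasp_force: 30.0
```

```bash
python3 - <<'E'
from kn2 import *
from lid import lid
lid();o,t,r=know();print("tip",t,r)
a=o-.13*e+[0,0,-.02]
plan([kt(a,0,TY,5),kt([.44,-.4093,.09],0,1.9,15),kt([.44,-.4093,.012],0,1.9,4)])
E
```

```text
lid n 1346 deg 108.37212164957215 zmax 0.2547585219357105
35.375 [ 0.6385 -0.0432  0.2247] [-179.8589  -14.9835   -5.7498] [ 0.2176 -1.1615 -0.6468] 0.02158016068070874 29.996016025543213
tip [ 0.7416 -0.0523  0.2203] [ 0.1611 12.2161 -5.5815]
5 x [-0.86, 0.0, -0.15, -0.0, 0.43, -0.01] ->  [ 0.5104 -0.0306  0.2019] max 0.86
15 x [-0.25, 0.85, 0.17, 0.04, -0.0, -0.08] ->  [ 0.4332 -0.4105  0.0824] max 0.85
4 x [-0.32, -0.0, 0.56, -0.01, -0.0, 0.02] ->  [ 0.4299 -0.4107  0.0051] max 0.56
```

Lid at 108°. I'm taking the knife back to lay it down.

>>> drive_tool(rows=[0,-0.86,0,-0.15,0,0.43,0,0,-0.86,0,-0.15,0,0.43,0,0,-0.86,0,-0.15,0,0.43,0,0,-0.86,0,-0.15,0,0.43,0,0,-0.86,0,-0.15,0,0.43,0,0,-0.22,0.85,0.11,0.04,0,-0.08,0,-0.22,0.85,0.11,0.04,0,-0.08,0,-0.22,0.85,0.11,0.04,0,-0.08,0,-0.22,0.85,0.11,0.04,0,-0.08,0,-0.22,0.85,0.11,0.04,0,-0.08,0,-0.22,0.85,0.11,0.04,0,-0.08,0,-0.22,0.85,0.11,0.04,0,-0.08,0,-0.22,0.85,0.11,0.04,0,-0.08,0,-0.22,0.85,0.11,0.04,0,-0.08,0,-0.22,0.85,0.11,0.04,0,-0.08,0,-0.22,0.85,0.11,0.04,0,-0.08,0,-0.22,0.85,0.11,0.04,0,-0.08,0,-0.22,0.85,0.11,0.04,0,-0.08,0,-0.22,0.85,0.11,0.04,0,-0.08,0,-0.22,0.85,0.11,0.04,0,-0.08])

```text
time: 37.88
tool_pos: [0.4296, -0.4093, 0.1115]
orientation: [180.0, -27.4, 2.0]
contact_force: [0.0, 0.1, -1.7]
width: 0.0219
grasp_force: 30.0
```

>>> drive_tool(rows=[0,-0.33,0,0.64,0,0,0,0,-0.33,0,0.64,0,0,0,0,-0.33,0,0.64,0,0,0,0,-0.33,0,0.64,0,0,0,0,0,0,0,0,0,0])

```text
time: 38.5
tool_pos: [0.4292, -0.4066, 0.0232]
orientation: [-179.7, -27.3, 1.9]
contact_force: [-0.4, 0.6, -0.7]
width: 0.0219
grasp_force: 30.0
```

```bash
python3 - <<'E'
from bl import *
blade();print(know())
E
```

```text
top 296 slope deg -0.12637075597618264 z at .47,.53 [0.0419 0.0418] yaw 1.016816606291223
side 115 slope deg -1.1964695058945827 z at .47,.53 [0.0451 0.0439] yaw 13.801191661309494
[ 0.4307 -0.4086  0.0263] [179.9814 -27.4083   2.0094] [-0.1612 -0.0344 -0.3402] 0.02168100963389412 29.995479583740234 38.6
(array([ 0.4407, -0.4073,  0.0329]), array([ 0.5326, -0.4039,  0.0443]), array([-0.0169, -0.2083,  2.1009]))
```

```bash
cat > sc.py <<'E'
from kn2 import *
SY=.8
so=np.array([.6185,-.2330,0.]); RS=Ro.from_euler("z",SY,degrees=True)
def g(d,tilt=35,yaw=SY):
    R=RT(tilt,yaw); return R, so+RS.apply([-.092,0,.086])+R.apply([0,0,d])
E
python3 - <<'E'
from sc import *
R,p=cur(); z=R.apply([0,0,1.]); p1=p+[0,0,-.0315]; p2=p1-.09*z
a=g(-.04);b=g(.04)
plan([(R,p1,3),(R,p2,4),(a[0],a[1],8),(b[0],b[1],4)])
E
```

```text
3 x [-0.16, -0.0, 0.31, 0.0, 0.0, 0.0] ->  [ 0.4308 -0.4086 -0.0051] max 0.31
4 x [-0.0, -0.0, -0.75, 0.0, 0.0, 0.0] ->  [ 0.3894 -0.41    0.0748] max 0.75
8 x [0.52, -0.72, 0.1, -0.01, 0.17, 0.02] ->  [ 0.504  -0.2341  0.1181] max 0.72
4 x [-0.0, 0.01, 0.66, -0.01, -0.01, 0.0] ->  [ 0.5496 -0.2345  0.0533] max 0.66
```

>>> drive_tool(rows=[0,-0.16,0,0.31,0,0,0,0,-0.16,0,0.31,0,0,0,0,-0.16,0,0.3,0,0,0,0,0,0,0,0,0,0,0.5,0,0,0,0,0,0,0.5,0,0,0,0,0,0,0.5,0,0,0,0,0,0,0.5,0,0,-0.75,0,0,0,0.5,0,0,-0.75,0,0,0,0.5,0,0,-0.75,0,0,0,0.5,0,0,-0.75,0,0,0,0.5,0.52,-0.72,0.1,0,0.17,0.02,0.5,0.52,-0.72,0.1,0,0.17,0.02,0.5,0.52,-0.72,0.1,0,0.17,0.02,0.5,0.52,-0.72,0.1,0,0.17,0.02,0.5,0.52,-0.72,0.1,0,0.17,0.02,0.5,0.52,-0.72,0.1,0,0.17,0.02,0.5,0.52,-0.72,0.1,0,0.17,0.02,0.5,0.52,-0.72,0.1,0,0.17,0.02])

```text
time: 40.98
tool_pos: [0.5042, -0.2309, 0.1178]
orientation: [-179.2, -35.2, 0.9]
contact_force: [-0.0, 0.3, -0.6]
width: 0.0475
grasp_force: 0.0
```

```bash
python3 - <<'E'
from sc import *
from bl import blade
blade(); b=g(.04); plan([(b[0],b[1],4)])
E
```

```text
top 260 slope deg -0.12335168232692116 z at .47,.53 [0.0123 0.0122] yaw 3.5528649116816644
side 229 slope deg -0.07213331883949044 z at .47,.53 [0.0126 0.0125] yaw 2.227064739627225
[ 0.5045 -0.2301  0.1182] [-179.2805  -35.1938    1.1299] [ 0.4115 -0.3671  0.212 ] 0.04694753756108261 0.0 41.075
4 x [-0.01, 0.04, 0.66, -0.04, -0.01, 0.01] ->  [ 0.5491 -0.2335  0.0527] max 0.66
```

>>> drive_tool(rows=[0.5,-0.01,0.04,0.66,-0.04,0,0,0.5,-0.01,0.04,0.66,-0.04,0,0,0.5,-0.01,0.04,0.66,-0.04,0,0,0.5,-0.01,0.04,0.66,-0.04,0,0,0,0,0,0,0,0,0,0,0,0,0,0,0,0,0,0,0,0,0,0,0,0,0,0,0,0,0,0,0,0,0,0,0,0])

```text
validation failed for argument at $.ro...
```

```bash
python3 - <<'E'
from sc import *
S=snap("side");T=snap("top");s=bot.read_state();print(s["tool_pos"],s["orientation"],s["width"],s["grasp_force"],s["contact_force"],s["time"])
P=cloud(T)[0];hsv=cv2.cvtColor(T["frame"],cv2.COLOR_RGB2HSV).astype(int)
m=(hsv[...,1]<60)&(hsv[...,2]>120)&(P[...,0]>.55)&(P[...,0]<.7)&(abs(P[...,1]+.23)<.09)&(P[...,2]<.012)
v,u=np.nonzero(m);Q=np.array([at_z(T,(a,b),.002)[:2] for a,b in zip(u,v)]);r=cv2.minAreaRect((Q*1000).astype(np.float32));print("scoop floor",r,cv2.boxPoints(r).tolist(),np.median(P[m][:,2]))
E
```

```text
[ 0.5038 -0.2324  0.1179] [-179.3516  -35.1271    1.0382] 0.047059439263438835 0.0 [-1.0141 -0.0971 -0.3769] 41.175
scoop floor ((618.609375, -232.66738891601562), (81.48538208007812, 114.49524688720703), 1.1079914569854736) [[576.767333984375, -176.2183074951172], [578.9813232421875, -290.692138671875], [660.451416015625, -289.116455078125], [658.2374267578125, -174.64263916015625]] 0.0024613228936633913
```

>>> drive_tool(rows=[0.5,-0.01,0.04,0.66,-0.04,0,0,0.5,-0.01,0.02,0.66,-0.04,0,0,0.5,-0.01,0.02,0.66,-0.04,0,0,0.5,-0.01,0.02,0.66,-0.04,0,0,0.5,0,0,0,0,0,0,0,0,0,0,0,0,0,0,0,0,0,0,0,0,0,0,0,0,0,0,0,0,0,0,0,0,0,0,0])

```text
validation failed for argument at $.ro...
```

```bash
cat > fl.py <<'E'
from sc import *
def floor():
    T=snap("top");s=bot.read_state();print(s["tool_pos"],s["orientation"],s["width"],s["grasp_force"],s["contact_force"],s["time"])
    P=cloud(T)[0];hsv=cv2.cvtColor(T["frame"],cv2.COLOR_RGB2HSV).astype(int)
    m=(hsv[...,1]<60)&(hsv[...,2]>120)&(P[...,0]>.55)&(P[...,0]<.7)&(abs(P[...,1]+.23)<.09)&(P[...,2]<.012)
    v,u=np.nonzero(m);Q=np.array([at_z(T,(a,b),.002)[:2] for a,b in zip(u,v)]);r=cv2.minAreaRect((Q*1000).astype(np.float32));print("scoop floor",r,np.median(P[m][:,2]))
E
python3 -c "
from fl import *
floor()"
```

```text
[ 0.5036 -0.2331  0.118 ] [-179.3508  -35.1254    0.9668] 0.04746098213843739 0.0 [ 0.3271 -0.546  -0.466 ] 41.225
scoop floor ((618.5066528320312, -232.53309631347656), (81.42411804199219, 114.43487548828125), 0.795224666595459) 0.0024755813406656434
```

>>> drive_tool(rows=[0.5,-0.01,0.02,0.66,-0.03,0,0,0.5,-0.01,0.02,0.66,-0.03,0,0,0.5,-0.01,0.02,0.66,-0.03,0,0,0.5,-0.01,0.02,0.66,-0.03,0,0,0.5,0,0,0,0,0,0,0.1,0,0,0,0,0,0,0.01,0,0,0,0,0,0,0.01,0,0,0,0,0,0,0.01,0,0,0,0,0,0])

```text
time: 42.35
tool_pos: [0.5487, -0.2353, 0.054]
orientation: [179.9, -35.2, 0.9]
contact_force: [-0.8, 0.3, 2.5]
width: 0.0159
grasp_force: 30.0
```

```bash
python3 -c "
from fl import *
floor()"
```

```text
[ 0.5487 -0.2352  0.054 ] [179.8887 -35.2191   0.948 ] 0.015578630730538744 29.991965889930725 [-1.3084  0.2747  1.9878] 42.4
scoop floor ((618.8374633789062, -233.50030517578125), (80.99797821044922, 114.2895278930664), 1.402419090270996) 0.0025344110504621183
```

```bash
cat > sp.py <<'E'
from kn2 import *
TY=-5.4; e=np.array([np.cos(np.radians(TY)),np.sin(np.radians(TY)),0]); n=np.array([-e[1],e[0],0]); C=np.array([.691,-.0473,0])-.095*e+.0004*n
R0=RT(35.2,.95);p0=np.array([.5487,-.2350,.054]);so=np.array([.6187,-.2338,0.])
Sp=R0.inv().apply(so-p0);SR=R0.inv()*Ro.from_euler("z",.95,degrees=True)
def st(lip,phi,yaw=TY,N=None):
    Rs=Ro.from_euler("xyz",[0,phi,yaw],degrees=True);o=np.array(lip)-Rs.apply([.041,0,0]);R=Rs*SR.inv();p=o-R.apply(Sp)
    return (R,p) if N is None else (R,p,N)
def tin(x,z,phi,N=None): return st(C+x*e+np.array([0,0,z]),phi,TY,N)
def snow():
    R,p=cur();Rs=R*SR;o=p+R.apply(Sp);l=o+Rs.apply([.041,0,0]);d=l-C;eu=Rs.as_euler("xyz",degrees=True)
    print("lip world",l,"tin x,y,z",d@e,d@n,l[2],"rpy",eu);s=bot.read_state();print("F",s["contact_force"],s["width"],s["grasp_force"],s["time"])
E
python3 - <<'E'
from sp import *
l0=so+Ro.from_euler("z",.95,degrees=True).apply([.041,0,0])
plan([st(l0+[0,0,.03],0,.95,2),st(l0+[0,0,.12],0,.95,4),tin(-.015,.10,45,10),tin(-.015,.02,45,4)])
E
```

```text
2 x [0.29, -0.0, -0.41, 0.01, -0.0, -0.0] ->  [ 0.5487 -0.2352  0.0841] max 0.41
4 x [0.43, -0.0, -0.61, -0.0, -0.0, -0.0] ->  [ 0.5487 -0.2352  0.1737] max 0.61
10 x [-0.01, -0.68, -0.15, -0.03, -0.78, 0.11] ->  [ 0.5413 -0.0315  0.2164] max 0.78
4 x [0.11, 0.01, 0.65, 0.01, -0.01, -0.0] ->  [ 0.5412 -0.0329  0.1372] max 0.65
```

>>> drive_tool(rows=[0,0.29,0,-0.41,0,0,0,0,0.29,0,-0.41,0,0,0,0,0.43,0,-0.61,0,0,0,0,0.43,0,-0.61,0,0,0,0,0.43,0,-0.61,0,0,0,0,0.43,0,-0.61,0,0,0,0,-0.01,-0.68,-0.15,-0.03,-0.78,0.11,0,-0.01,-0.68,-0.15,-0.03,-0.78,0.11,0,-0.01,-0.68,-0.15,-0.03,-0.78,0.11,0,-0.01,-0.68,-0.15,-0.03,-0.78,0.11,0,-0.01,-0.68,-0.15,-0.03,-0.78,0.11,0,-0.01,-0.68,-0.15,-0.03,-0.78,0.11,0,-0.01,-0.68,-0.15,-0.03,-0.78,0.11,0,-0.01,-0.68,-0.15,-0.03,-0.78,0.11,0,-0.01,-0.68,-0.15,-0.03,-0.78,0.11,0,-0.01,-0.68,-0.15,-0.03,-0.78,0.11,0,0,0,0,0,0,0])

```text
time: 44.52
tool_pos: [0.5428, -0.03, 0.2154]
orientation: [179.7, 9.5, -5.4]
contact_force: [-0.1, -0.5, -1.9]
width: 0.0159
grasp_force: 30.0
```

```bash
python3 - <<'E'
from sp import *
snow()
for c in("side","top"):
    d=snap(c);P=cloud(d)[0];hsv=cv2.cvtColor(d["frame"],cv2.COLOR_RGB2HSV).astype(int)
    m=(hsv[...,1]<60)&(hsv[...,2]>110)&(P[...,2]>.09)&(P[...,2]<.19)&(((P-C)@e)>-.09)&(((P-C)@e)<.05)&(abs((P-C)@n)<.08)
    Q=P[m];L=(Q-C)@e;W=(Q-C)@n;print(c,len(Q),"x",np.percentile(L,[2,98]),"y",np.percentile(W,[1,99]),"z",np.percentile(Q[:,2],[1,99]))
    print([(round(x["score"],2),(at_depth(d,x["pixel"])-C)@np.c_[e,n,[0,0,1]]) for x in bot.pinpoint(c,"scoop_lip")[:2]])
plan([tin(-.015,.02,45,4),tin(-.015,.0045,45,1),tin(0,.0045,32,3),tin(.02,.0045,16,4),tin(.038,.0045,6,3),tin(.052,.0045,0,2),tin(.084,.0045,0,4)])
E
```

```text
lip world [ 0.5835 -0.0344  0.099 ] tin x,y,z -0.013213075892707192 0.002304743081588344 0.09896197239771125 rpy [-0.4503 44.6998 -5.6672]
F [-0.0742 -0.4544 -1.8621] 0.015927261977850323 29.999782741069794 44.525
side 359 x [-0.0722 -0.0155] y [-0.0578  0.0565] z [0.1196 0.1854]
[]
top 699 x [-0.0723 -0.0201] y [-0.0538  0.0581] z [0.1078 0.1794]
[(0.62, array([-0.0586,  0.0048,  0.3555]))]
4 x [0.11, 0.01, 0.65, 0.01, -0.01, -0.01] ->  [ 0.5411 -0.0333  0.1369] max 0.65
1 x [0.1, -0.02, 0.51, 0.02, -0.02, 0.01] ->  [ 0.5415 -0.0327  0.1213] max 0.51
3 x [-0.1, 0.0, 0.15, -0.0, 0.76, -0.0] ->  [ 0.5313 -0.0318  0.1087] max 0.76
4 x [-0.08, 0.0, 0.17, -0.0, 0.7, -0.0] ->  [ 0.5252 -0.0312  0.0871] max 0.7
3 x [-0.02, 0.0, 0.2, -0.0, 0.58, -0.0] ->  [ 0.5304 -0.0317  0.0698] max 0.58
2 x [0.01, 0.0, 0.22, -0.0, 0.52, -0.0] ->  [ 0.5376 -0.0324  0.0588] max 0.52
4 x [0.22, 0.0, 0.16, -0.0, -0.0, -0.0] ->  [ 0.5701 -0.0354  0.0583] max 0.22
```

>>> drive_tool(rows=[0,0.11,0.01,0.65,0.01,-0.01,-0.01,0,0.11,0.01,0.65,0.01,-0.01,-0.01,0,0.11,0.01,0.65,0.01,-0.01,-0.01,0,0.11,0.01,0.65,0.01,-0.01,-0.01,0,0.08,0,0.36,0.01,0,0,0,0,0,0,0,0,0])

```text
time: 45.48
tool_pos: [0.5411, -0.0326, 0.1239]
orientation: [180.0, 9.9, -5.3]
contact_force: [-0.1, -0.6, -1.1]
width: 0.0156
grasp_force: 30.0
```

```bash
python3 - <<'E'
from sp import *
snow()
plan([tin(-.013,.0045,43,1),tin(0,.0045,32,3),tin(.02,.0045,16,4),tin(.038,.0045,6,3),tin(.052,.0045,0,3)])
E
```

```text
lip world [ 0.581  -0.0362  0.0071] tin x,y,z -0.015510160024450603 0.0002957112378004608 0.007116375128071974 rpy [-0.0005 45.1203 -5.288 ]
F [-0.0775 -0.6031 -1.0822] 0.01564058927859836 29.999755024909973 45.475
1 x [-0.03, 0.01, 0.15, 0.0, 0.37, 0.02] ->  [ 0.5395 -0.0327  0.1196] max 0.37
3 x [-0.08, -0.0, 0.12, 0.0, 0.64, -0.0] ->  [ 0.5315 -0.032   0.1094] max 0.64
4 x [-0.08, -0.0, 0.18, 0.0, 0.7, 0.0] ->  [ 0.5256 -0.0314  0.0866] max 0.7
3 x [-0.03, -0.0, 0.19, 0.0, 0.58, 0.0] ->  [ 0.5296 -0.0318  0.0698] max 0.58
3 x [0.01, -0.0, 0.15, 0.0, 0.35, 0.0] ->  [ 0.5374 -0.0325  0.0587] max 0.35
```

>>> drive_tool(rows=[0,-0.03,0.01,0.14,0,0.37,0.01,0,-0.08,0,0.12,0,0.64,0,0,-0.08,0,0.12,0,0.64,0,0,-0.08,0,0.12,0,0.64,0,0,-0.08,0,0.18,0,0.7,0,0,-0.08,0,0.18,0,0.7,0,0,-0.08,0,0.18,0,0.7,0,0,-0.08,0,0.18,0,0.7,0])

```text
time: 46.48
tool_pos: [0.5268, -0.0315, 0.0896]
orientation: [180.0, -19.6, -5.3]
contact_force: [-0.1, -0.1, -0.8]
width: 0.0159
grasp_force: 30.0
```

```bash
python3 - <<'E'
from sp import *
snow()
plan([tin(.038,.0045,6,4),tin(.052,.0045,0,3),tin(.085,.0045,0,5)])
E
```

```text
lip world [ 0.6188 -0.0401  0.0078] tin x,y,z 0.02249652795754422 -6.445154760106424e-05 0.0077857871879277556 rpy [-0.0389 15.5769 -5.3394]
F [-0.0617 -0.0589 -0.8256] 0.015872958434409234 29.99996155500412 46.475
4 x [-0.04, -0.0, 0.16, 0.0, 0.42, 0.0] ->  [ 0.53   -0.0319  0.0701] max 0.42
3 x [0.01, -0.0, 0.15, -0.0, 0.35, 0.0] ->  [ 0.5377 -0.0326  0.059 ] max 0.35
5 x [0.18, -0.0, 0.13, -0.0, -0.0, 0.0] ->  [ 0.5709 -0.0357  0.0587] max 0.18
```

>>> drive_tool(rows=[0,-0.04,0,0.16,0,0.42,0,0,-0.04,0,0.16,0,0.42,0,0,-0.04,0,0.16,0,0.42,0,0,-0.04,0,0.16,0,0.42,0,0,0.01,0,0.15,0,0.35,0,0,0.01,0,0.15,0,0.35,0,0,0.01,0,0.15,0,0.35,0,0,0,0,0,0,0,0])

```text
time: 47.48
tool_pos: [0.5367, -0.0324, 0.0578]
orientation: [180.0, -35.0, -5.3]
contact_force: [-0.3, 0.2, -2.0]
width: 0.0158
grasp_force: 30.0
```

```bash
python3 - <<'E'
from sp import *
snow();snap("top","in8.png",(245,110,345,240),4.5)
T=snap("top")
print([(round(x["score"],2),((at_depth(T,x["pixel"])-C)@np.c_[e,n,[0,0,1]]).round(3)) for x in bot.pinpoint("top","walnut0")])
S=snap("side");print([(round(x["score"],2),((at_depth(S,x["pixel"])-C)@np.c_[e,n,[0,0,1]]).round(3)) for x in bot.pinpoint("side","walnut0")])
plan([tin(.085,.0045,0,6)])
E
```

```text
lip world [ 0.6471 -0.0427  0.0034] tin x,y,z 0.050839670599672614 6.756285495602725e-05 0.003416871691647322 rpy [-0.0155  0.197  -5.3374]
F [-0.3436  0.2098 -1.9578] 0.015848885314063203 29.999696016311646 47.475
[(0.62, array([ 0.042, -0.029,  0.039])), (0.62, array([0.073, 0.035, 0.034])), (0.54, array([0.035, 0.009, 0.041])), (0.48, array([ 0.069, -0.043,  0.035])), (0.44, array([0.041, 0.037, 0.04 ])), (0.43, array([ 0.071, -0.006,  0.033]))]
[(0.52, array([-0.033, -0.067,  0.049])), (0.49, array([0.028, 0.028, 0.023])), (0.44, array([ 0.025, -0.068,  0.072])), (0.44, array([0.063, 0.037, 0.033])), (0.36, array([ 0.038, -0.004,  0.037]))]
6 x [0.15, -0.0, 0.1, -0.0, 0.0, 0.0] ->  [ 0.5697 -0.0356  0.0589] max 0.15
```

View pics/in8.png

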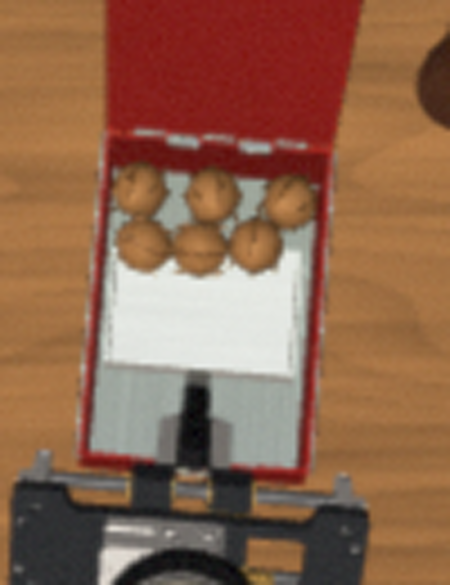

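The scoop is flat in the tin (200,310) with the front three walnuts on its lip (row 245), and the lid lies right back. Push on to the rear wall.

>>> drive_tool(rows=[0,0.15,0,0.1,0,0,0,0,0.15,0,0.1,0,0,0,0,0.15,0,0.1,0,0,0,0,0.15,0,0.1,0,0,0,0,0.15,0,0.1,0,0,0,0,0.15,0,0.1,0,0,0,0,0,0,0,0,0,0])

```text
time: 48.6
tool_pos: [0.5669, -0.0352, 0.0573]
orientation: [179.9, -34.6, -5.3]
contact_force: [-20.5, 0.8, 11.2]
width: 0.0159
grasp_force: 30.0
```

```bash
cat > wn.py <<'E'
from sp import *
def wn(c="top",ref=C):
    T=snap(c);P=cloud(T)[0];h=cv2.cvtColor(T["frame"],cv2.COLOR_RGB2HSV).astype(int)
    print(c,[(round(x["score"],2),((at_depth(T,x["pixel"])-ref)@np.c_[e,n,[0,0,1]]).round(3).tolist()) for x in bot.pinpoint(c,"walnut0")])
E
python3 - <<'E'
from wn import *
snow();wn("top");wn("side")
plan([tin(.085,.027,-15,4),tin(.08,.06,-18,2),tin(.06,.17,-20,5)])
E
```

```text
lip world [ 0.6769 -0.0454  0.0022] tin x,y,z 0.08077026191332823 0.00017449073784817605 0.0022362422322177765 rpy [-0.0497  0.5514 -5.2896]
F [-20.4637   0.8096  11.1923] 0.0158608518008063 29.998156428337097 48.6
top [(0.6, [0.067, -0.044, 0.034]), (0.55, [0.067, 0.043, 0.034]), (0.54, [0.037, 0.01, 0.037]), (0.5, [0.038, 0.03, 0.033]), (0.41, [0.082, -0.0, 0.034]), (0.4, [0.038, -0.031, 0.042]), (0.18, [0.136, -0.278, 0.059])]
side [(0.53, [0.037, -0.006, 0.034]), (0.52, [0.022, -0.068, 0.069]), (0.47, [0.027, 0.019, 0.018]), (0.39, [0.07, 0.029, 0.026])]
4 x [-0.08, -0.0, 0.01, -0.0, 0.68, 0.0] ->  [ 0.5604 -0.0346  0.0501] max 0.68
2 x [0.29, 0.0, -0.36, -0.0, 0.26, 0.01] ->  [ 0.5546 -0.034   0.0773] max 0.36
5 x [0.49, -0.0, -0.52, -0.0, 0.07, -0.0] ->  [ 0.5347 -0.0323  0.1825] max 0.52
```

```bash
python3 - <<'E'
from wn import *
T=snap("top");V=T["frame"].astype(int);P=cloud(T)[0]
for y in(-.045,-.02,.02,.045):
    print(y,[(x,T["frame"][tuple(proj(T,C+x/1000*e+y*n+[0,0,.004]).round().astype(int)[::-1])].tolist()) for x in range(-20,93,8)])
for y in(0,.045): print([(x,round(float(P[tuple(proj(T,C+x/1000*e+y*n+[0,0,.03]).round().astype(int)[::-1])][2]),3)) for x in range(-20,93,8)])
s=bot.read_state();print(s["contact_force"],s["moment"])
E
```

```text
-0.045 [(-20, [161, 167, 160]), (-12, [160, 167, 159]), (-4, [159, 165, 156]), (4, [224, 227, 223]), (12, [229, 232, 227]), (20, [228, 230, 225]), (28, [227, 231, 225]), (36, [210, 208, 193]), (44, [131, 103, 81]), (52, [125, 89, 57]), (60, [155, 148, 134]), (68, [135, 93, 56]), (76, [186, 130, 79]), (84, [137, 94, 53]), (92, [134, 91, 51])]
-0.02 [(-20, [161, 170, 160]), (-12, [159, 167, 160]), (-4, [154, 159, 149]), (4, [226, 228, 223]), (12, [231, 234, 230]), (20, [226, 229, 224]), (28, [228, 231, 226]), (36, [223, 224, 218]), (44, [145, 100, 58]), (52, [134, 91, 51]), (60, [133, 93, 55]), (68, [221, 223, 217]), (76, [214, 218, 209]), (84, [153, 158, 146]), (92, [152, 156, 146])]
0.02 [(-20, [162, 171, 162]), (-12, [159, 167, 159]), (-4, [160, 166, 156]), (4, [225, 228, 223]), (12, [227, 230, 225]), (20, [227, 229, 225]), (28, [228, 230, 226]), (36, [181, 163, 142]), (44, [137, 97, 61]), (52, [137, 96, 58]), (60, [223, 224, 218]), (68, [227, 230, 225]), (76, [221, 224, 218]), (84, [158, 163, 151]), (92, [155, 159, 147])]
0.045 [(-20, [164, 171, 163]), (-12, [163, 171, 162]), (-4, [160, 165, 156]), (4, [224, 226, 221]), (12, [225, 229, 224]), (20, [229, 232, 226]), (28, [223, 224, 218]), (36, [145, 99, 57]), (44, [184, 129, 76]), (52, [179, 126, 75]), (60, [126, 92, 57]), (68, [148, 104, 61]), (76, [169, 119, 70]), (84, [182, 127, 79]), (92, [145, 100, 58])]
[(-20, 0.057), (-12, 0.033), (-4, 0.023), (4, 0.005), (12, 0.005), (20, 0.006), (28, 0.026), (36, 0.041), (44, 0.037), (52, 0.039), (60, 0.033), (68, 0.034), (76, 0.041), (84, 0.035), (92, 0.028)]
[(-20, 0.001), (-12, 0.002), (-4, 0.028), (4, 0.007), (12, 0.007), (20, 0.004), (28, 0.025), (36, 0.034), (44, 0.034), (52, 0.037), (60, 0.027), (68, 0.037), (76, 0.041), (84, 0.037), (92, 0.033)]
[-19.9646   1.9571   9.5008] [-0.092   2.1706 -0.3875]
```

```bash
python3 - <<'E'
from wn import *
plan([tin(.079,.0255,-14,5),tin(.077,.06,-20,3),tin(.06,.17,-22,5)])
E
```

```text
5 x [-0.09, -0.0, -0.02, -0.0, 0.51, 0.0] ->  [ 0.5547 -0.0341  0.0508] max 0.51
3 x [0.16, -0.0, -0.19, -0.0, 0.34, 0.01] ->  [ 0.5504 -0.0337  0.0728] max 0.34
5 x [0.52, -0.0, -0.49, -0.0, 0.07, -0.0] ->  [ 0.5333 -0.0322  0.1785] max 0.52
```

>>> drive_tool(rows=[0,-0.09,0,-0.02,0,0.51,0,0,-0.09,0,-0.02,0,0.51,0,0,-0.09,0,-0.02,0,0.51,0,0,-0.09,0,-0.02,0,0.51,0,0,-0.09,0,-0.02,0,0.51,0,0,0.16,0,-0.19,0,0.34,0.01,0,0.16,0,-0.19,0,0.34,0.01,0,0.16,0,-0.19,0,0.34,0.01])

```text
time: 49.85
tool_pos: [0.5529, -0.0341, 0.0738]
orientation: [-179.8, -55.5, -5.6]
contact_force: [-0.2, 0.3, -1.3]
width: 0.0156
grasp_force: 30.0
```

```bash
python3 - <<'E'
from wn import *
snow();wn("top");wn("side")
plan([tin(.06,.17,-22,6)])
E
```

```text
lip world [ 0.6752 -0.0457  0.0618] tin x,y,z 0.07915274622736056 -0.0002451621501754223 0.061779548787381545 rpy [  0.112  -20.3331  -5.4845]
F [-0.2284  0.2592 -1.3119] 0.01563849022050226 29.98679280281067 49.85
top [(0.65, [0.003, 0.039, 0.07]), (0.58, [0.04, -0.003, 0.082]), (0.56, [0.095, 0.007, 0.072]), (0.51, [0.006, 0.012, 0.064]), (0.47, [0.037, -0.041, 0.079]), (0.46, [0.039, 0.029, 0.082])]
side [(0.65, [0.024, 0.022, 0.073]), (0.63, [-0.0, -0.04, 0.066]), (0.62, [0.032, -0.053, 0.076]), (0.61, [-0.005, 0.009, 0.06]), (0.5, [0.029, -0.007, 0.073]), (0.4, [0.001, -0.009, 0.066])]
6 x [0.42, -0.0, -0.41, -0.0, 0.05, -0.0] ->  [ 0.5338 -0.0325  0.1775] max 0.42
```

```bash
python3 - <<'E'
from wn import *
T=snap("top");hsv=cv2.cvtColor(T["frame"],cv2.COLOR_RGB2HSV).astype(int);H,Sa,V=[hsv[...,i] for i in range(3)]
m=(H>95)&(H<120)&(Sa>120);m[:130]=0;m[215:]=0;m[:,:140]=0;m[:,222:]=0
vv,uu=np.nonzero(m);c,r=cv2.minEnclosingCircle(np.array([at_z(T,(a,b),.068)[:2] for a,b in zip(uu,vv)]).astype(np.float32));print("bowl",c,r)
B=np.array([c[0],c[1],0]);Y=10;f=np.array([np.cos(np.radians(Y)),np.sin(np.radians(Y)),0])
plan([tin(.06,.17,-22,6),st(B-.015*f+[0,0,.15],-22,Y,14),st(B-.015*f+[0,0,.115],-20,Y,2),st(B-.015*f+[0,0,.078],15,Y,9),st(B-.015*f+[0,0,.078],55,Y,9)])
E
```

```text
bowl (0.6191884279251099, 0.24882884323596954) 0.07990540564060211
6 x [0.42, -0.0, -0.41, -0.0, 0.05, -0.0] ->  [ 0.5339 -0.0325  0.1776] max 0.42
14 x [-0.09, -0.62, -0.06, 0.16, 0.0, -0.11] ->  [0.4843 0.2257 0.159 ] max 0.62
2 x [-0.44, 0.01, 0.27, 0.01, -0.17, 0.03] ->  [0.4835 0.2248 0.128 ] max 0.44
9 x [0.16, -0.0, -0.02, -0.0, -0.68, 0.0] ->  [0.5124 0.2299 0.1593] max 0.68
9 x [0.29, -0.0, -0.14, 0.0, -0.77, 0.0] ->  [0.5863 0.243  0.1996] max 0.77
```

>>> drive_tool(rows=[0,0.42,0,-0.41,0,0.05,0,0,0.42,0,-0.41,0,0.05,0,0,0.42,0,-0.41,0,0.05,0,0,0.42,0,-0.41,0,0.05,0,0,0.42,0,-0.41,0,0.05,0,0,0.42,0,-0.41,0,0.05,0,0,-0.05,-0.31,-0.03,0.08,0,-0.06,0,-0.09,-0.62,-0.06,0.16,0,-0.11,0,-0.09,-0.62,-0.06,0.16,0,-0.11,0,-0.09,-0.62,-0.06,0.16,0,-0.11,0,-0.09,-0.62,-0.06,0.16,0,-0.11,0,-0.09,-0.62,-0.06,0.16,0,-0.11,0,-0.09,-0.62,-0.06,0.16,0,-0.11,0,-0.09,-0.62,-0.06,0.16,0,-0.11,0,-0.09,-0.62,-0.06,0.16,0,-0.11,0,-0.09,-0.62,-0.06,0.16,0,-0.11,0,-0.09,-0.62,-0.06,0.16,0,-0.11,0,-0.09,-0.62,-0.06,0.16,0,-0.11,0,-0.09,-0.62,-0.06,0.16,0,-0.11,0,-0.05,-0.31,-0.03,0.08,0,-0.06])

```text
time: 52.6
tool_pos: [0.4888, 0.2092, 0.1583]
orientation: [179.3, -57.0, 9.7]
contact_force: [0.2, 0.2, -1.7]
width: 0.016
grasp_force: 30.0
```

```bash
python3 - <<'E'
from wn import *
snow()
B=np.array([.6192,.2488,0]);Y=10;f=np.array([np.cos(np.radians(Y)),np.sin(np.radians(Y)),0])
wn("top",B)
wn("side",B)
plan([st(B-.015*f+[0,0,.115],-20,Y,4),st(B-.015*f+[0,0,.078],15,Y,9),st(B-.015*f+[0,0,.078],55,Y,9)])
E
```

```text
lip world [0.6103 0.2288 0.1494] tin x,y,z -0.011318686156741507 0.26687526723492533 0.14941187597030045 rpy [ -0.3975 -21.8256   9.3274]
F [ 0.185   0.2098 -1.7183] 0.015984905890858377 29.99321311712265 52.6
top [(0.6, [-0.075, -0.036, 0.157]), (0.59, [-0.089, -0.009, 0.154]), (0.59, [-0.043, -0.063, 0.166]), (0.55, [-0.056, -0.004, 0.168]), (0.44, [-0.074, -0.072, 0.153]), (0.43, [-0.051, -0.03, 0.165])]
side [(0.63, [-0.048, -0.0, 0.161]), (0.58, [-0.081, -0.047, 0.151]), (0.55, [-0.03, -0.072, 0.158]), (0.49, [-0.056, -0.037, 0.16]), (0.44, [-0.118, -0.056, 0.151]), (0.4, [-0.077, -0.076, 0.144])]
4 x [-0.23, -0.15, 0.12, 0.04, -0.08, -0.01] ->  [0.4833 0.225  0.1283] max 0.23
9 x [0.16, 0.0, -0.02, 0.0, -0.68, -0.0] ->  [0.5122 0.2301 0.1595] max 0.68
9 x [0.29, 0.0, -0.14, 0.0, -0.78, -0.0] ->  [0.5862 0.2431 0.1996] max 0.78
```

>>> drive_tool(rows=[0,-0.23,-0.15,0.12,0.04,-0.08,-0.01,0,-0.23,-0.15,0.12,0.04,-0.08,-0.01,0,-0.23,-0.15,0.12,0.04,-0.08,-0.01,0,-0.23,-0.15,0.12,0.04,-0.08,-0.01,0,0.16,0,-0.02,0,-0.68,0,0,0.16,0,-0.02,0,-0.68,0,0,0.16,0,-0.02,0,-0.68,0,0,0.16,0,-0.02,0,-0.68,0,0,0.16,0,-0.02,0,-0.68,0,0,0.16,0,-0.02,0,-0.68,0,0,0.16,0,-0.02,0,-0.68,0,0,0.16,0,-0.02,0,-0.68,0,0,0.16,0,-0.02,0,-0.68,0,0,0.29,0,-0.14,0,-0.6,0,0,0.26,0,-0.12,0,-0.7,0,0,0.29,0,-0.14,0,-0.78,0,0,0.29,0,-0.14,0,-0.78,0,0,0.29,0,-0.14,0,-0.78,0])

```text
time: 55.05
tool_pos: [0.5505, 0.2366, 0.1895]
orientation: [179.9, 0.6, 9.9]
contact_force: [0.7, 0.1, -0.7]
width: 0.0157
grasp_force: 30.0
```

```bash
python3 - <<'E'
from wn import *
snow()
B=np.array([.6192,.2488,0]);Y=10;f=np.array([np.cos(np.radians(Y)),np.sin(np.radians(Y)),0])
wn("top",B)
wn("side",B)
plan([st(B-.015*f+[0,0,.08],55,Y,5)])
E
```

```text
lip world [0.6082 0.2465 0.0808] tin x,y,z -0.01511519409658687 0.2843341296715056 0.08079134689757056 rpy [-0.1124 35.7729  9.8321]
F [ 0.6698  0.1436 -0.6751] 0.01565332564265076 29.99454975128174 55.05
top [(0.73, [-0.031, -0.649, 0.012]), (0.52, [0.01, 0.034, 0.048]), (0.48, [-0.055, -0.103, 0.349]), (0.37, [-0.054, -0.084, 0.353])]
side [(0.57, [0.06, 0.036, 0.036]), (0.54, [0.001, 0.009, 0.037]), (0.46, [-0.004, -0.001, 0.039]), (0.37, [0.015, -0.022, 0.045])]
5 x [0.23, -0.0, -0.13, 0.0, -0.67, -0.0] ->  [0.5858 0.2428 0.2025] max 0.67
```

```bash
python3 - <<'E'
from wn import *
B=np.array([.6192,.2488,0]);Y=10;f=np.array([np.cos(np.radians(Y)),np.sin(np.radians(Y)),0])
o=np.array([.46,.10,0]);l=o+.041*f
plan([st(B-.015*f+[0,0,.085],57,Y,5),st(B-.03*f+[0,0,.16],50,Y,4),st(l+[0,0,.07],0,Y,10),st(l+[0,0,.012],0,Y,3)])
E
```

```text
5 x [0.25, -0.0, -0.17, 0.0, -0.74, -0.0] ->  [0.5898 0.2435 0.2074] max 0.74
4 x [-0.43, 0.0, -0.49, 0.0, 0.3, -0.0] ->  [0.5608 0.2386 0.2799] max 0.49
10 x [-0.73, 0.4, 0.44, 0.0, 0.87, -0.0] ->  [0.3908 0.0868 0.1254] max 0.87
3 x [-0.37, -0.01, 0.54, 0.01, 0.01, -0.0] ->  [0.3912 0.0878 0.0665] max 0.54
```

>>> drive_tool(rows=[0,0.25,0,-0.17,0,-0.74,0,0,0.25,0,-0.17,0,-0.74,0,0,0.25,0,-0.17,0,-0.74,0,0,0.25,0,-0.17,0,-0.74,0,0,0.25,0,-0.17,0,-0.74,0,0,0,0,0,0,0,0,0,0,0,0,0,0,0,0,-0.43,0,-0.49,0,0.3,0,0,-0.43,0,-0.49,0,0.3,0,0,-0.43,0,-0.49,0,0.3,0,0,-0.43,0,-0.49,0,0.3,0])

```text
time: 56.62
tool_pos: [0.5587, 0.2384, 0.2836]
orientation: [180.0, 14.6, 9.9]
contact_force: [-0.2, -1.4, -0.5]
width: 0.0162
grasp_force: 30.0
```

```bash
python3 - <<'E'
from wn import *
snow()
B=np.array([.6192,.2488,0]);Y=10;f=np.array([np.cos(np.radians(Y)),np.sin(np.radians(Y)),0])
wn("top",B)
wn("side",B)
o=np.array([.46,.10,0]);l=o+.041*f
plan([st(l+[0,0,.07],0,Y,10),st(l+[0,0,.012],0,Y,3)])
E
```

```text
lip world [0.5886 0.2436 0.164 ] tin x,y,z -0.034338355664379816 0.27961021306699274 0.1639929568514485 rpy [-0.0359 49.8115  9.928 ]
F [-0.1685 -1.4491 -0.4639] 0.01622607962271089 29.999798834323883 56.625
top [(0.62, [0.001, 0.036, 0.043]), (0.55, [0.013, -0.027, 0.04]), (0.5, [-0.001, 0.002, 0.04]), (0.47, [0.034, 0.001, 0.05]), (0.43, [-0.053, -0.073, 0.243])]
side [(0.47, [-0.01, -0.078, 0.056]), (0.45, [0.002, 0.001, 0.031]), (0.41, [0.006, 0.053, 0.017]), (0.38, [0.06, 0.012, 0.034])]
10 x [-0.73, 0.4, 0.45, 0.0, 0.87, -0.0] ->  [0.3905 0.087  0.1246] max 0.87
3 x [-0.37, -0.01, 0.54, 0.0, 0.0, -0.0] ->  [0.3911 0.088  0.0656] max 0.54
```

>>> drive_tool(rows=[0,-0.73,0.4,0.45,0,0.87,0,0,-0.73,0.4,0.45,0,0.87,0,0,-0.73,0.4,0.45,0,0.87,0,0,-0.73,0.4,0.45,0,0.87,0,0,-0.73,0.4,0.45,0,0.87,0,0,-0.73,0.4,0.45,0,0.87,0,0,-0.73,0.4,0.45,0,0.87,0,0,-0.73,0.4,0.45,0,0.87,0,0,-0.73,0.4,0.45,0,0.87,0,0,-0.73,0.4,0.45,0,0.87,0,0,-0.37,-0.01,0.54,0,0,0,0,-0.37,-0.01,0.54,0,0,0,0,0,0,0,0,0,0])

```text
time: 58.45
tool_pos: [0.4036, 0.0916, 0.0778]
orientation: [179.9, -33.8, 9.9]
contact_force: [-0.3, -0.2, -1.1]
width: 0.016
grasp_force: 30.0
```

```bash
cat > sf.py <<'E'
from wn import *
def sf():
    snow()
    T=snap("top");S=snap("side");B=np.array([.46,.10,0])
    for nm,d in(("top",T),("side",S)):
        P=cloud(d)[0];h=cv2.cvtColor(d["frame"],cv2.COLOR_RGB2HSV).astype(int)
        f=np.array([np.cos(.1745),np.sin(.1745),0]);g=np.array([-f[1],f[0],0]);D=P-B
        m=(h[...,1]<60)&(h[...,2]>150)&(abs(D@f)<.036)&(abs(D@g)<.045)&(P[...,2]<.1)
        Q=P[m];A=np.c_[(Q-B)@f,(Q-B)@g,np.ones(len(Q))]
        for _ in range(3):
            k=np.linalg.lstsq(A,Q[:,2],rcond=None)[0];r=abs(Q[:,2]-A@k)<.005;A,Q=A[r],Q[r]
        print(nm,len(Q),"floor slope deg fwd/left",np.degrees(np.arctan(k[:2])),"z",k[2])
E
python3 -c "
from sf import *
sf()"
```

```text
lip world [0.5116 0.1104 0.0211] tin x,y,z -0.09841427670589084 0.13968970974101252 0.021134830597523767 rpy [-0.0516  1.3865  9.8709]
F [-0.3281 -0.2119 -1.0972] 0.01604581501692839 29.999778270721436 58.45
top 767 floor slope deg fwd/left [-2.6871 -0.3898] z 0.02286638279911742
side 125 floor slope deg fwd/left [-10.4125  -3.2818] z 0.02899923102136629
```

>>> drive_tool(rows=[0,0,0,0,0,0.45,0,0,-0.13,0,0.19,0,0,0,0,-0.11,0,0.16,0,0,0,0,0,0,0,0,0,0,0,0,0,0,0,0,0])

```text
time: 59.18
tool_pos: [0.4122, 0.0933, 0.0686]
orientation: [179.8, -36.6, 10.0]
contact_force: [-0.4, -0.5, -1.9]
width: 0.0159
grasp_force: 30.0
```

```bash
python3 -c "
from sf import *
sf()"
```

```text
lip world [0.5229 0.1125 0.0174] tin x,y,z -0.08742667687774938 0.1428481548206198 0.017434345782743974 rpy [-0.1414 -1.4321  9.8634]
F [-0.3798 -0.4693 -1.8989] 0.01594289299699941 29.999728202819824 59.175
top 630 floor slope deg fwd/left [-0.5424 -0.4886] z 0.016709345604583925
side 104 floor slope deg fwd/left [-9.9546 -3.1529] z 0.021284728351432965
```

>>> drive_tool(rows=[0,-0.13,0,0.17,0,0.05,0,0,-0.13,0,0.17,0,0,0,0,0,0,0,0,0,0,0,0,0,0,0,0,0])

```text
time: 59.78
tool_pos: [0.4116, 0.0932, 0.0551]
orientation: [179.8, -36.9, 10.0]
contact_force: [0.6, -0.5, -1.6]
width: 0.0155
grasp_force: 30.0
```

```bash
python3 -c "
from sf import *
sf()"
```

```text
lip world [0.5225 0.1124 0.0043] tin x,y,z -0.08779825789962967 0.14276038227282126 0.004317695646790371 rpy [-0.1365 -1.6606  9.8635]
F [ 0.5582 -0.5055 -1.5998] 0.0154849824648259 29.999020993709564 59.775
top 623 floor slope deg fwd/left [-0.0247 -0.0353] z 0.0031509780304844613
side 111 floor slope deg fwd/left [-8.9044 -3.9631] z 0.007542317079716534
```

>>> drive_tool(rows=[0,-0.02,0,0.03,0,0,0,0,0,0,0,0,0,0,0.2,0,0,0,0,0,0,0.5,0,0,0,0,0,0,0.5,0,0,0,0,0,0,0.5,0,0,0,0,0,0,0.5,0,0,-0.4,0,0,0,0.5,0,0,-0.8,0,0,0,0.5,0,0,-0.8,0,0,0,0.5,0,0,-0.8,0,0,0,0.5,0,0,-0.8,0,0,0,0.5,0,0,0,0,0,0])

```text
time: 61.38
tool_pos: [0.4067, 0.1014, 0.135]
orientation: [179.3, -34.8, 10.0]
contact_force: [-0.2, -0.2, -0.1]
width: 0.0469
grasp_force: 0.0
```

```bash
python3 - <<'E'
from sf import *
from lid import lid
from bl import blade
sf();lid();blade();B=np.array([.6192,.2488,0]);wn("top",B);wn("side",B)
T=snap("top");h=cv2.cvtColor(T["frame"],cv2.COLOR_RGB2HSV).astype(int);H,Sa,V=[h[...,i] for i in range(3)]
m=(H>95)&(H<120)&(Sa>120);m[:130]=0;m[215:]=0;m[:,:140]=0;m[:,222:]=0
vv,uu=np.nonzero(m);print("bowl",cv2.minEnclosingCircle(np.array([at_z(T,(a,b),.068)[:2] for a,b in zip(uu,vv)]).astype(np.float32)))
P=cloud(T)[0];D=P-B;w=(H>8)&(H<20)&(Sa>100)&(np.hypot(D[...,0],D[...,1])<.075)&(P[...,2]<.075);print("brown area in bowl px",w.sum())
E
```

```text
lip world [0.5159 0.1194 0.0803] tin x,y,z -0.09496951511214594 0.14907768969227134 0.08031330785285933 rpy [-0.5471  0.3588  9.6168]
F [-0.1635 -0.2222 -0.0584] 0.04687084653488594 0.0 61.375
top 602 floor slope deg fwd/left [-1.1409  0.1268] z 0.0025645445848524427
side 100 floor slope deg fwd/left [-10.6607  -4.1307] z 0.007363348045582692
lid n 1406 deg 109.24523222634204 zmax 0.2540811484636233
61.525 [0.4051 0.101  0.1312] [179.3784 -34.5284   9.9403] [-0.2759  0.619   0.4257] 0.04692117694480728 0.0
top 281 slope deg 0.1054811406498054 z at .47,.53 [0.0121 0.0122] yaw 1.9063050165162538
side 228 slope deg 0.16881035246973303 z at .47,.53 [0.0125 0.0127] yaw 2.3827471732358902
[0.405  0.1009 0.1309] [179.3815 -34.4982   9.9243] [ 0.1722 -0.2592 -0.1702] 0.047184552959144546 0.0 61.625
top [(0.67, [0.016, -0.028, 0.045]), (0.64, [0.002, -0.002, 0.033]), (0.62, [-0.034, 0.0, 0.038]), (0.56, [-0.016, -0.021, 0.039]), (0.55, [0.04, 0.01, 0.048]), (0.44, [0.005, 0.035, 0.044])]
side [(0.62, [0.029, -0.009, 0.045]), (0.58, [-0.002, -0.002, 0.038]), (0.51, [-0.001, 0.023, 0.032]), (0.49, [-0.007, -0.088, 0.068])]
bowl ((0.619051992893219, 0.2491750717163086), 0.08043644577264786)
brown area in bowl px 752
```

```bash
python3 -c "
from rig import bot
print(bot.finish_job())"
```

```text
the job is handed in; nothing more can be done
None
```

I handed the job in at about 62 s, and the verdict isn't known yet. At the last check the lid was back at 109°, the knife flat, all six walnuts in the bowl (which hadn't moved), and the scoop upright. The first lever-up stopped at 64°, so I picked the knife up again to finish it. The scoop stands at a new spot between the tin and the bowl.

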